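Record the sample dish and pack the queen shipment

ROBOT

A 6-joint arm with a two-finger parallel gripper is mounted at the origin on the work surface. World frame = base frame: x ahead of the robot, y to its left, z up, the work surface at z = 0. Lengths are in m, angles in rad, forces in N, time in s.
With the tool pointing down it reaches from about 0.375 to 0.9 m from the base axis. Payload 3.1 kg.
Tool frame: the origin (TCP) lies midway between the tips of the shut fingers; the grasp point (between the pads) lies grip_point_offset behind it (grip_point_offset is the distance from the TCP to the grasp point, in m); y points along the fingers, z is the direction in which the jaws open and shut, and the axes are right-handed (so a half turn about y gives the same grasp; the last joint's range is limited). The gripper opens to 87 mm and grips with 3 to 60 N. Pads are 19 mm wide; open, the fingers measure 117 mm over their backs; the gripper's body (75 mm by 190 mm) begins 51 mm behind the grasp point.
Start: joints at [-0.178, 0.527, 1.433, -0, 1.181, -0.178], TCP at [0.625, 0, 0.223] pointing down, gripper open.
Joint ranges: [-3.08, 3.08], [-0.75, 2.2], [0.22, 2.44], [-1.43, 4.57], [0, 2.65], [-2.85, 2.85]. Speed limits (rad/s): [2.79, 2.79, 3.14, 3.14, 3.14, 3.14].

INTERFACE

Orientations are given as a unit quaternion [x, y, z, w].
In Python, from rig import * gives the robot as it stands.
- The arm moves only by the tool jog_arm, never from a script. Its argument "increments" is a list that holds one entry, the list of rows, each a list of 7 numbers: the turn, a rotation vector about the world's x, y, z in degrees, then the shift along the world's x, y, z in m, then the closure, from -1 (fully open) to 1 (shut), so that 0 is half open. In form: [[[rx, ry, rz, x, y, z, jaw], ...]]. A call has 1 to 8 rows; each row is the pose to reach, as a shift and turn from the pose measured when the call began; what a row does not reach only later rows make up. A row lasts 1/10 s, in which the tool goes at most 50 mm and 8.59 degrees, less where a joint would pass 70% of its speed; a pose out of reach is approached as far as the arm can. A call with a gripper value outside its range is refused whole. The fingers move at their own pace and stop on an object; "squeeze" is the grip in N (left out, the last holds). Time passes only in rows, so rows that repeat a pose let the fingers close. It gives the time, the measured TCP pose, the force and the opening at its end, in the units of the state.
- get_obs(): the state, without advancing time (a new reading comes with each control period).
- camera(name): name is "scene" or "side" or "wrist"; returns the picture (480x640x3 uint8, red, green, blue); there is no depth.
- camera_info(name): a dict with "K" (3x3 intrinsics, pixels), "k1" (the pictures are not rectified: a ray, as slopes to the right and down, at radius r is drawn at 1 + k1 r^2 times it, then the intrinsics apply), "R" (3x3) and "t" (3): a world point X has camera coordinates R X + t. Camera axes: x right, y down, z forward; pixel columns grow to the right and rows downward; lengths in m; the calibration is good to about 2 mm. A picture is of the moment at which its call begins: read the wrist's pose just before it. camera_info takes no time and is no camera call; for the wrist camera it gives the pose at the moment of the call.
- hand_in(): hands the job in, once; it reports no verdict.
The state is a dict: "time": time; "q": joint angles; "joint_velocities": joint speeds; "joint_torque": joint torques, N m; "position": TCP position; "tool_rot": TCP orientation; "ft_force": force on the tool from outside, world axes, zero at the start; "moment": the same for the moment, N m; "grip_width": finger opening in m.
Only numpy, scipy, OpenCV 4.12 (cv2) and the standard library are available. Lean on these libraries where they do the work, as an engineer would, in place of code of your own. Each camera call takes 0.05 s, during which the arm holds its last target.

TASK

Get this queen bee order ready to ship: show the closed sample dish to the inspection camera by holding it level and still in the middle of the wire focusing frame, in the plane of the wire, for a good three seconds, then pack it into the empty carton together with the small candy jar and every wooden queen cage and short corked mesh tube lying loose on the bench (the box of long tubes, the big honey jar and the rest along the edges stay where they are). Everything must rest flat on the carton's floor, nothing on top of anything else: jar upright, dish lid up, cages screen up, tubes on their sides. Don't bump the camera stand, and leave the loose corks, the perforated plate and the little knobbed block on the bench where they are.

Things in the scene. Friction and masses are not known exactly. Their poses are not given: they have to be found in the camera images.
- carton: shipping carton of plain brown board, open at the top, fixed to the bench, flaps folded down outside: outside 206 (its x) x 170 (its y) x 45 mm high, inside 196 x 160 mm, walls and floor 5 mm thick. Origin: centre of its underside
- carton_in (a point): centre of the carton's inner floor (5 mm above the bench); x along the carton's long side, z up
- camera: inspection camera on a column stand fixed to the bench at the robot's right. Origin: on the bench under its focus. Foot 150 x 130 mm centred 280 mm away along its -y, steel column 378 mm high; the camera looks down at 35 degrees along the stand's +y to the focusing frame. Its lens ring ends 130 mm short of the focus in plan, 220 to 290 mm up.
- focus (a point): focus point, 150 mm above the bench, in the middle of the focusing frame: a level U of black wire 6 mm thick at that height, legs 75 mm either side of the focus (along the stand's x), closed side 70 mm from it towards the column (-y), open side away, legs reaching 50 mm past it (+y); a level rod holds it to the column
- dish: closed clear sample dish, round, 60 mm diameter, 15 mm high, lid on, white paper disc with brown specks inside. Origin: centre of its underside. 30 g. Starts lid up on the bench
- dish_mid (a point): the middle of the dish, 7.5 mm above its underside
- jar: small amber jar of queen candy, 50 mm diameter, 58 mm high in all, the steel screw cap being the top 14 mm, 47 mm across. Origin: centre of its underside. 85 to 170 g. Starts upright
- cage1: wooden queen cage (may be absent): a light wooden block 64 long (its x) x 34 wide (its y) x 18 mm high with three bored chambers under a steel wire screen on top (+z). Origin: centre of its underside. 35 g. Starts flat on the bench, screen up
- cage2: wooden queen cage (may be absent): a light wooden block 64 long (its x) x 34 wide (its y) x 18 mm high with three bored chambers under a steel wire screen on top (+z). Origin: centre of its underside. 35 g. Starts flat on the bench, screen up
- cage3: wooden queen cage (may be absent): a light wooden block 64 long (its x) x 34 wide (its y) x 18 mm high with three bored chambers under a steel wire screen on top (+z). Origin: centre of its underside. 35 g. Starts flat on the bench, screen up
- cage4: wooden queen cage (may be absent): a light wooden block 64 long (its x) x 34 wide (its y) x 18 mm high with three bored chambers under a steel wire screen on top (+z). Origin: centre of its underside. 35 g. Starts flat on the bench, screen up
- tube1: short mesh tube cage (may be absent) lying on its side: steel wire mesh folded to eight flats, 24 mm across the flats, round cork 21 mm across in each end, 66 mm long over the corks (its x). Origin: on its axis at mid-length, so 12 mm above what it lies on. 30 g. The flats keep it from rolling away
- tube2: short mesh tube cage (may be absent) lying on its side: steel wire mesh folded to eight flats, 24 mm across the flats, round cork 21 mm across in each end, 66 mm long over the corks (its x). Origin: on its axis at mid-length, so 12 mm above what it lies on. 30 g. The flats keep it from rolling away
- cork1: loose cork stopper standing on its small end, 25 to 28 mm diameter, 24 mm high. Origin: centre of its underside. A bystander, not part of the shipment, to be left where it is
- cork2: loose cork stopper standing on its small end, 25 to 28 mm diameter, 24 mm high. Origin: centre of its underside. A bystander, not part of the shipment, to be left where it is
- grid: flat perforated aluminium plate, 60 x 40 x 4 mm. Origin: centre of its underside. A bystander, not part of the shipment, to be left where it is
- pad: small aluminium block 40 x 26 x 14 mm with a black knob 12 mm across and 12 mm high on top. Origin: centre of its underside. A bystander, not part of the shipment, to be left where it is
Not all that is in view belongs to the job. What is shaped like the cage4 but blue is not meant. Leave any green look-alike of the tube2 alone.

How it is judged:
By the outcome, as a careful person would: the job done as asked, in the order asked, and still so for the second after the job is handed in, with the robot touching nothing.
Of cage1, cage2, cage3, cage4, tube1, tube2 only 4 to 6 are there at a start; the rules pass over those that are not, and their reading is None.
At some moment in a run one of cage1, cage2, cage3, cage4, dish may be knocked a few centimetres aside while the robot is not near it.
It also fails if it takes over 210 s, if anything falls off the work surface, if the arm or the gripper's body presses on something with over 40 N, if the wrist force passes 120 N, or if a joint passes its speed limit or range.

## Working session

There is one attempt and no reset: what is moved stays moved. The work goes in short steps, Python scripts to look and compute and a tool call to move; the robot and the scene stay as the last step left them, time stands still between calls to the robot, and variables do not carry over. Pictures are saved under pics/ and viewed, and the job is handed in when it is done.

Besides the shell and the picture viewer there is one more tool, called after "Call:" by a JSON object that holds its "api" and its "payload". jog_arm: Moves the arm, as the interface text tells. Its arguments: {"type":"object","properties":{"increments":{"type":"array","items":{"type":"array","items":{"type":"array","items":{"type":"number"}}}},"squeeze":{"type":"number"}},"required":["increments"]}

```bash
ls; mkdir -p pics
python3 - <<'E'
from rig import *
import cv2
o=get_obs(); print(o)
for n in ["scene","side","wrist"]:
    i=camera_info(n); print(n,i)
    cv2.imwrite(f"pics/{n}0.png",camera(n)[:,:,::-1])
E
```

```text
pics
{'time': 0.0, 'q': array([-1.78507465e-01,  5.28479322e-01,  1.43393873e+00, -1.09266833e-05,
        1.18134894e+00, -1.78523695e-01]), 'joint_velocities': array([-0.00096139,  0.0018885 , -0.00094833, -0.00017214,  0.00205939,
        0.00140027]), 'joint_torque': array([-5.45745443e-04, -4.40045428e+01, -1.76593530e+01,  6.32597599e-02,
        5.83207863e-02, -1.53719384e-04]), 'position': array([6.24259089e-01, 1.55341879e-04, 2.21551947e-01]), 'tool_rot': array([-0.50044616,  0.50062404, -0.49936517,  0.49956345]), 'ft_force': array([ 0.64733404, -0.06651096,  0.29049283]), 'moment': array([-0.00484892, -0.0063631 , -0.02627059]), 'grip_width': 0.08692089842330983}
scene {'K': array([[475.94598916,   0.        , 318.52528839],
       [  0.        , 475.94598916, 250.54558803],
       [  0.        ,   0.        ,   1.        ]]), 'k1': -0.1056778922052434, 'R': array([[-0.37760546,  0.92582886, -0.01596981],
       [ 0.78974703,  0.31300344, -0.52756845],
       [-0.4834395 , -0.21182484, -0.8493624 ]]), 't': array([ 0.27093698, -0.33415014,  1.31129524])}
side {'K': array([[477.22584899,   0.        , 311.88535108],
       [  0.        , 477.22584899, 242.97149764],
       [  0.        ,   0.        ,   1.        ]]), 'k1': 0.028024886872095936, 'R': array([[ 0.70538808, -0.7085674 , -0.0189707 ],
       [-0.43366392, -0.41023861, -0.8022717 ],
       [ 0.56068106,  0.57413981, -0.59665755]]), 't': array([-0.41912843,  0.28637516,  0.67561324])}
wrist {'K': array([[368.67230657,   0.        , 322.99275603],
       [  0.        , 368.67230657, 235.11662109],
       [  0.        ,   0.        ,   1.        ]]), 'k1': -0.06103720379946872, 'R': array([[ 9.99998934e-01,  3.10623953e-04, -1.42648574e-03],
       [ 7.10478681e-04, -9.57135075e-01,  2.89641061e-01],
       [-1.27537009e-03, -2.89641766e-01, -9.57134275e-01]]), 't': array([-0.62368216, -0.03559379,  0.39195336])}
```

View pics/scene0.png

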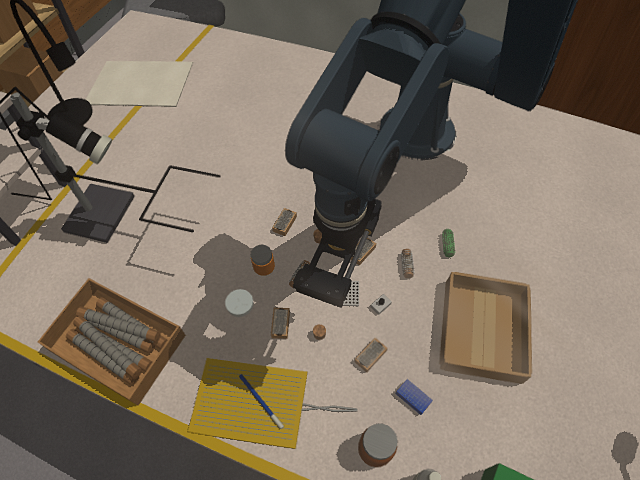

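View pics/side0.png

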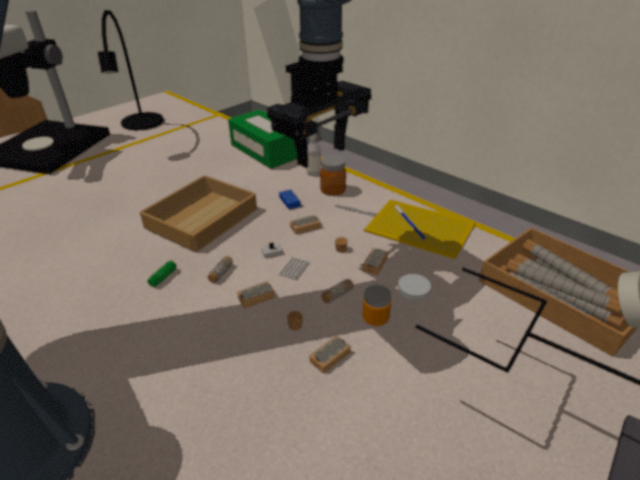

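View pics/wrist0.png

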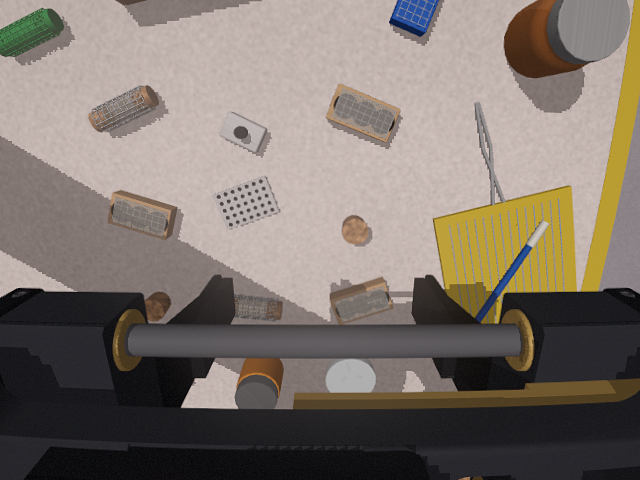

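```bash
cat > h.py <<'E'
from rig import *
import numpy as np, cv2
from scipy.spatial.transform import Rotation as Rn
def ray(info,px):
    p=cv2.undistortPoints(np.array(px,float).reshape(-1,1,2),info["K"],np.array([info["k1"],0,0,0.]))[:,0]
    d=np.c_[p,np.ones(len(p))]@info["R"]
    return -info["R"].T@info["t"],d
def onz(info,px,z):
    C,d=ray(info,px); s=(np.asarray(z)-C[2])/d[:,2]
    return C+d*s[:,None]
def proj(info,X):
    X=np.asarray(X,float).reshape(-1,3)
    r,_=cv2.projectPoints(X,cv2.Rodrigues(info["R"])[0],info["t"],info["K"],np.array([info["k1"],0,0,0.]))
    return r[:,0]
def snap(n,fn):
    i=camera_info(n); im=camera(n)[:,:,::-1].copy(); cv2.imwrite("pics/"+fn+".png",im); return i,im
E
python3 - <<'E'
from h import *
np.set_printoptions(precision=4,suppress=True)
import rig; print([x for x in dir(rig) if not x.startswith('__')])
print(Rn.from_quat(get_obs()['tool_rot']).as_matrix())
I=camera_info('scene')
print('U',onz(I,[(220,176),(170,167),(141,220),(193,231)],.15))
J=camera_info('side')
print('Us',onz(J,[(462,268),(545,301),(507,368),(417,327)],.15))
print('carton top', onz(I,[(455,273),(529,285),(531,380),(446,366)],.045))
W=camera_info('wrist')
for n,p,z in [('dish',(350,376),.012),('cageA',(362,298),.018),('cageB',(362,112),.018),('cageC',(141,215),.018),('tube1',(123,108),.015),('tube2',(258,307),.015),('jarcap',(257,390),.058)]:
    print(n,onz(W,[p],z))
print('scene',onz(I,[(239,301),(282,320),(369,352),(284,220),(263,253)],[.012,.018,.018,.018,.058]))
E
```

```text
['Unreachable', 'camera', 'camera_info', 'get_obs', 'grip_point_offset', 'hand_in']
[[-0.     -0.0017  1.    ]
 [-1.      0.0003 -0.    ]
 [-0.0003 -1.     -0.0017]]
U [[ 0.4507 -0.34    0.15  ]
 [ 0.4678 -0.46    0.15  ]
 [ 0.6166 -0.4392  0.15  ]
 [ 0.6003 -0.3213  0.15  ]]
Us [[ 0.6005 -0.3239  0.15  ]
 [ 0.6158 -0.4451  0.15  ]
 [ 0.4699 -0.4625  0.15  ]
 [ 0.4505 -0.3457  0.15  ]]
carton top [[0.4338 0.2039 0.045 ]
 [0.4036 0.3619 0.045 ]
 [0.6112 0.4015 0.045 ]
 [0.643  0.238  0.045 ]]
dish [[ 0.6565 -0.2108  0.012 ]]
cageA [[ 0.6667 -0.1035  0.018 ]]
cageB [[0.6609 0.0909 0.018 ]]
cageC [[ 0.4348 -0.0096  0.018 ]]
tube1 [[0.4293 0.0968 0.015 ]]
tube2 [[ 0.5512 -0.1163  0.015 ]]
jarcap [[ 0.5529 -0.1936  0.058 ]]
scene [[ 0.6541 -0.2123  0.012 ]
 [ 0.6619 -0.1054  0.018 ]
 [ 0.6606  0.0875  0.018 ]
 [ 0.4252 -0.2079  0.018 ]
 [ 0.5477 -0.1994  0.058 ]]
```

Run:
```python
from h import *
np.set_printoptions(precision=4,suppress=True)
print(grip_point_offset)
a=cv2.imread('pics/scene0.png'); b=cv2.imread('pics/side0.png')
c1=cv2.resize(a[140:290,100:300],None,fx=4,fy=4,interpolation=cv2.INTER_CUBIC)
cv2.imwrite('pics/cropU1.png',c1[:600])
c2=cv2.resize(b[240:390,390:590],None,fx=4,fy=4,interpolation=cv2.INTER_CUBIC)
cv2.imwrite('pics/cropU2.png',c2[:600])
```

```text
0.0187
```

View pics/cropU1.png

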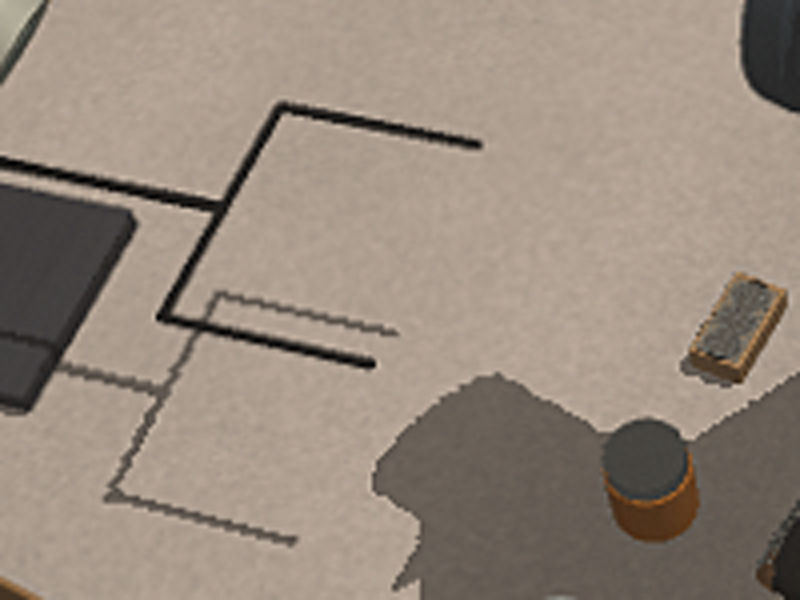

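View pics/cropU2.png

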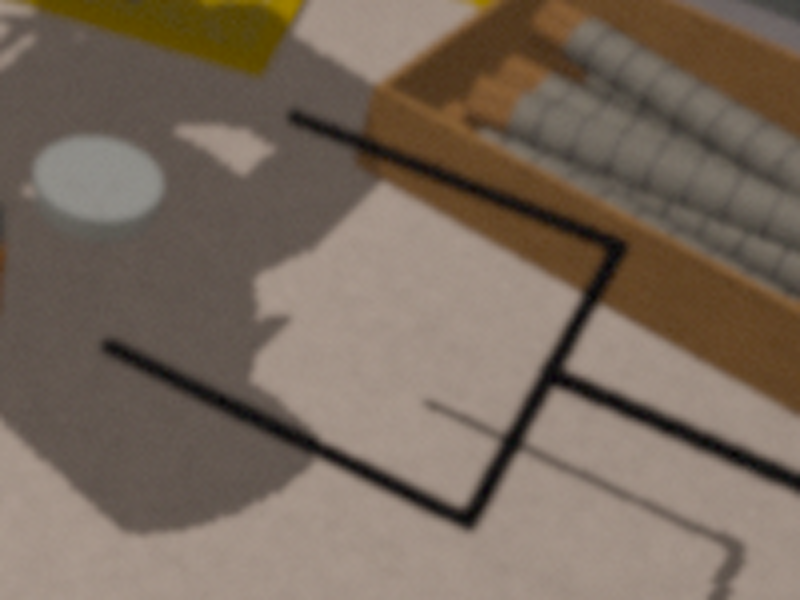

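Call:
{"api": "jog_arm", "payload": {"increments": [[[0,0,3,0.01,-0.045,-0.02,-1],[0,0,6,0.02,-0.09,-0.04,-1],[0,0,8,0.025,-0.135,-0.07,-1],[0,0,8,0.031,-0.18,-0.1,-1],[0,0,8,0.031,-0.2117,-0.13,-1],[0,0,8,0.031,-0.2117,-0.13,-1],[0,0,8,0.031,-0.2117,-0.13,-1]]]}}

```text
time: 0.85
position: [0.6542, -0.2122, 0.0898]
tool_rot: [0.534, -0.466, 0.463, -0.533]
ft_force: [0.3, 0.2, 0.5]
grip_width: 0.0866
```

Run:
```python
from h import *
np.set_printoptions(precision=4,suppress=True)
o=get_obs(); print(o['time'],o['position'],Rn.from_quat(o['tool_rot']).as_matrix())
snap('wrist','w1');snap('scene','s1')
```

```text
0.85 [ 0.6542 -0.2122  0.0898] [[ 0.1367 -0.0049  0.9906]
 [-0.9906  0.0022  0.1367]
 [-0.0029 -1.     -0.0046]]
```

View pics/w1.png

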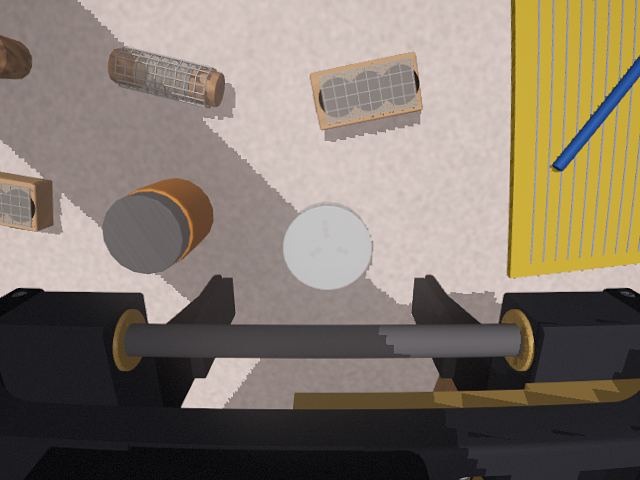

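View pics/s1.png

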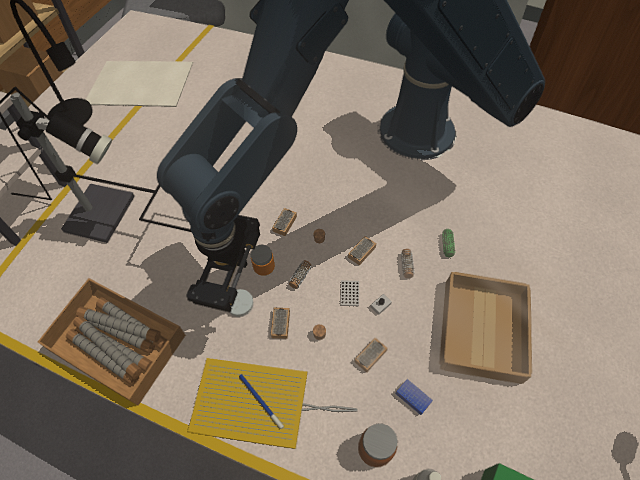

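Run:
```python
from h import *
np.set_printoptions(precision=4,suppress=True)
W=camera_info('wrist'); im=cv2.imread('pics/w1.png')
hsv=cv2.cvtColor(im,cv2.COLOR_BGR2HSV)
m=((hsv[...,0]>70)&(hsv[...,0]<130)&(hsv[...,2]>130)&(hsv[...,1]>5)).astype('uint8')*255
m[:190]=0;m[295:]=0;m[:,:260]=0;m[:,400:]=0
c=max(cv2.findContours(m,0,1)[0],key=cv2.contourArea); e=cv2.fitEllipse(c);print(e)
print(onz(W,[e[0]],.013), get_obs()['position'])
```

```text
Traceback (most recent call last):
ValueError: max() iterable argument is empty
```

Run:
```python
from h import *
np.set_printoptions(precision=4,suppress=True)
W=camera_info('wrist'); 
p=onz(W,[(327.7,246.5),(283,247),(372,247),(328,203),(328,290)],.015);print(p, get_obs()['position'])
```

```text
[[ 0.6588 -0.2116  0.015 ]
 [ 0.6283 -0.2163  0.015 ]
 [ 0.689  -0.2077  0.015 ]
 [ 0.6546 -0.1814  0.015 ]
 [ 0.6637 -0.244   0.015 ]] [ 0.6558 -0.2107  0.0924]
```

Call:
{"api": "jog_arm", "payload": {"increments": [[[0,0,0,0.003,-0.001,-0.045,-1],[0,0,0,0.003,-0.001,-0.08,-1],[0,0,0,0.003,-0.001,-0.088,-1],[0,0,0,0.003,-0.001,-0.088,-0.4],[0,0,0,0.003,-0.001,-0.088,0.4],[0,0,0,0.003,-0.001,-0.088,0.4],[0,0,0,0.003,-0.001,-0.088,0.4],[0,0,0,0.003,-0.001,-0.088,0.4]]], "squeeze": 12}}

```text
time: 1.75
position: [0.6597, -0.2121, 0.0063]
tool_rot: [-0.534, 0.463, -0.464, 0.534]
ft_force: [-0.9, 0.5, 4.9]
grip_width: 0.0595
```

Run:
```python
from h import *
np.set_printoptions(precision=4,suppress=True)
o=get_obs(); print(o['time'],o['position'],o['ft_force'],o['grip_width'])
```

```text
1.75 [ 0.6597 -0.2121  0.0063] [-0.9484  0.4767  4.8956] 0.059511085582117214
```

Call:
{"api": "jog_arm", "payload": {"increments": [[[0,0,0,0,0,0.04,0.4],[0,0,0,0,0,0.085,0.4],[0,0,0,-0.005,-0.005,0.13,0.4],[0,0,0,-0.015,-0.02,0.17,0.4],[0,0,0,-0.035,-0.047,0.195,0.4],[0,0,0,-0.06,-0.08,0.205,0.4],[0,0,0,-0.085,-0.115,0.205,0.4],[0,0,0,-0.105,-0.14,0.205,0.4]]]}}

```text
time: 2.55
position: [0.5535, -0.3544, 0.2127]
tool_rot: [0.534, -0.463, 0.465, -0.533]
ft_force: [0.5, -0.2, -0.6]
grip_width: 0.0599
```

Run:
```python
from h import *
np.set_printoptions(precision=4,suppress=True)
snap('side','sd2')
o=get_obs(); print(o['time'],o['position'],o['ft_force'],o['grip_width'])
```

```text
2.6 [ 0.5502 -0.3584  0.2122] [-2.1063 -1.7029 -0.2296] 0.05980658152505231
```

View pics/sd2.png

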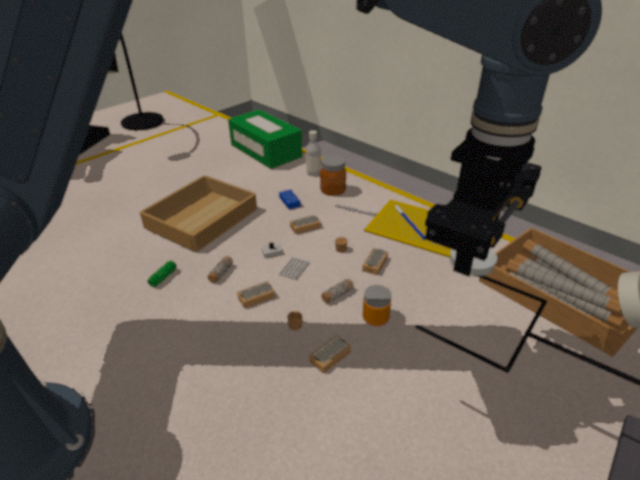

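Call:
{"api": "jog_arm", "payload": {"increments": [[[0,0,0,-0.0175,-0.024,0,0.4],[0,0,0,-0.0175,-0.024,-0.03,0.4],[0,0,0,-0.0175,-0.024,-0.055,0.4],[0,0,0,-0.0175,-0.024,-0.065,0.4],[0,0,0,-0.0175,-0.024,-0.065,0.4],[0,0,0,-0.0175,-0.024,-0.065,0.4]]]}}

```text
time: 3.2
position: [0.5334, -0.3826, 0.148]
tool_rot: [0.535, -0.463, 0.466, -0.531]
ft_force: [-0.8, 0.1, 0.5]
grip_width: 0.0598
```

Run:
```python
from h import *
np.set_printoptions(precision=4,suppress=True)
P=[]
for k in range(3):
    J,b=snap('side','sd3'); P.append(get_obs()['position'])
I,a=snap('scene','s3')
o=get_obs(); print(o['time'],P,o['ft_force'],o['grip_width']); print(Rn.from_quat(o['tool_rot']).as_matrix())
cv2.imwrite('pics/c3a.png',cv2.resize(b[200:400,380:600],None,fx=3,fy=3))
cv2.imwrite('pics/c3b.png',cv2.resize(a[110:260,110:300],None,fx=4,fy=4))
f=np.array([.5327,-.3823,.150]);print(proj(J,[f]),proj(I,[f]))
```

```text
3.4 [array([ 0.5337, -0.3828,  0.1485]), array([ 0.5338, -0.3829,  0.1487]), array([ 0.5337, -0.3829,  0.1487])] [ 0.071  -0.1481 -0.9552] 0.05938696035895638
[[ 0.1359  0.0012  0.9907]
 [-0.9907 -0.0073  0.1359]
 [ 0.0073 -1.      0.0002]]
[[473.6465 309.1068]] [[184.471 198.034]]
```

View pics/c3a.png

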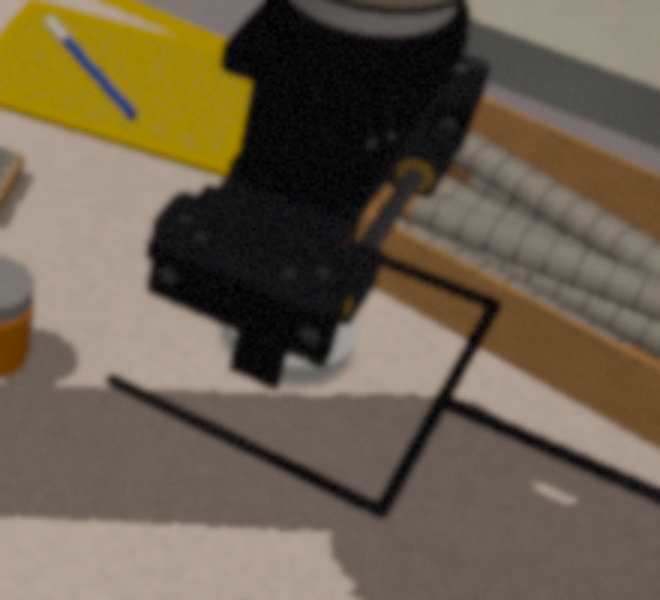

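View pics/c3b.png

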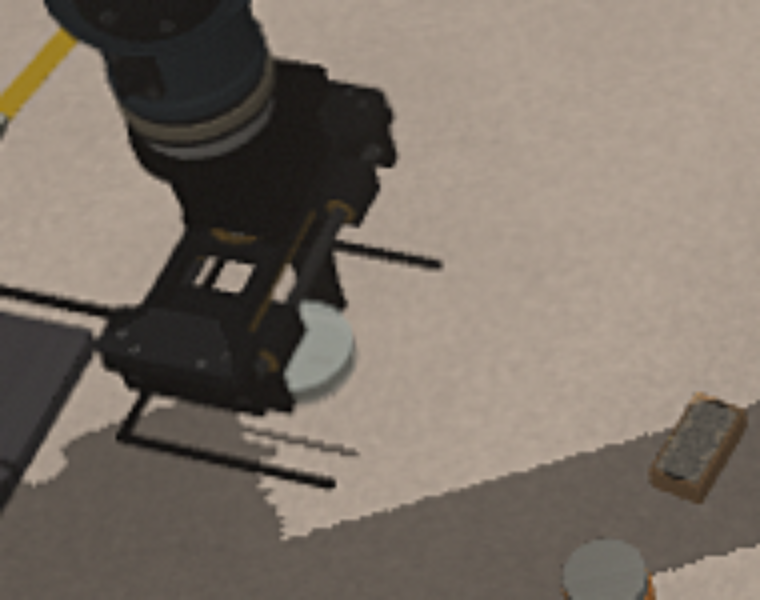

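Run:
```python
from h import *
f=np.array([.5327,-.3823,.150])
t=np.linspace(0,2*np.pi,60)
for n,fn,(r0,r1,c0,c1) in [('side','sd3',(270,350,420,530)),('scene','s3',(150,240,130,240))]:
    J=camera_info(n); im=cv2.imread('pics/'+fn+'.png')[r0:r1,c0:c1]; im=cv2.resize(im,None,fx=6,fy=6)
    for dz,col in((-.0075,(0,0,255)),(.0075,(0,255,0))):
        X=np.c_[f[0]+.03*np.cos(t),f[1]+.03*np.sin(t),0*t+f[2]+dz]
        q=((proj(J,X)-[c0,r0])*6+3).astype(int); cv2.polylines(im,[q],True,col,1)
    cv2.imwrite('pics/ov_'+n+'.png',im)
a=cv2.imread('pics/ov_side.png');b=cv2.imread('pics/ov_scene.png');b=cv2.resize(b,(a.shape[1],540))
cv2.imwrite('pics/ov.png',cv2.resize(np.vstack([a,b]),None,fx=.58,fy=.58))
```

```text
(no output)
```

View pics/ov.png

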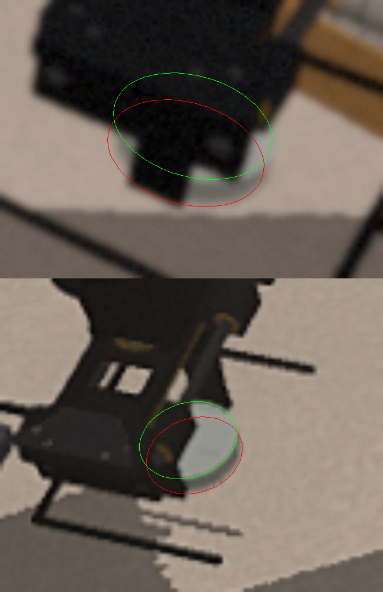

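Call:
{"api": "jog_arm", "payload": {"increments": [[[0,0,0,0,0,0,0.4],[0,0,0,0,0,0,0.4],[0,0,0,0,0,0,0.4],[0,0,0,0,0,0,0.4],[0,0,0,0,0,0,0.4],[0,0,0,0,0,0,0.4],[0,0,0,0,0,0,0.4],[0,0,0,0,0,0,0.4]]]}}

```text
time: 4.2
position: [0.5335, -0.3827, 0.1485]
tool_rot: [0.535, -0.463, 0.467, -0.531]
ft_force: [0.6, 0.2, -0.4]
grip_width: 0.0595
```

Call:
{"api": "jog_arm", "payload": {"increments": [[[0,0,0,0,0,0,0.4],[0,0,0,0,0,0,0.4],[0,0,0,0,0,0,0.4],[0,0,0,0,0,0,0.4],[0,0,0,0,0,0,0.4],[0,0,0,0,0,0,0.4],[0,0,0,0,0,0,0.4],[0,0,0,0,0,0,0.4]]]}}

```text
time: 5.0
position: [0.5335, -0.3828, 0.1485]
tool_rot: [0.535, -0.463, 0.467, -0.531]
ft_force: [-1.1, 0.0, 0.6]
grip_width: 0.0595
```

Call:
{"api": "jog_arm", "payload": {"increments": [[[0,0,0,0,0,0,0.4],[0,0,0,0,0,0,0.4],[0,0,0,0,0,0,0.4],[0,0,0,0,0,0,0.4],[0,0,0,0,0,0,0.4],[0,0,0,0,0,0,0.4],[0,0,0,0,0,0,0.4],[0,0,0,0,0,0,0.4]]]}}

```text
time: 5.8
position: [0.5335, -0.3828, 0.1485]
tool_rot: [0.535, -0.463, 0.467, -0.531]
ft_force: [-0.2, -0.5, 0.2]
grip_width: 0.059
```

Call:
{"api": "jog_arm", "payload": {"increments": [[[0,0,0,0,0,0,0.4],[0,0,0,0,0,0,0.4],[0,0,0,0,0,0,0.4],[0,0,0,0,0,0,0.4],[0,0,0,0,0,0,0.4],[0,0,0,0,0,0,0.4],[0,0,0,0,0,0,0.4],[0,0,0,0,0,0,0.4]]]}}

```text
time: 6.6
position: [0.5335, -0.3828, 0.1485]
tool_rot: [0.535, -0.463, 0.467, -0.531]
ft_force: [-0.5, -0.2, -0.7]
grip_width: 0.0593
```

Call:
{"api": "jog_arm", "payload": {"increments": [[[0,0,0,0,0,0,0.4],[0,0,0,0,0,0,0.4],[0,0,0,0,0,0,0.4],[0,0,0,0,0,0,0.4],[0,0,0,0,0,0,0.4],[0,0,0,0,0,0,0.4],[0,0,0,0,0,0,0.4],[0,0,0,0,0,0,0.4]]]}}

```text
time: 7.4
position: [0.5335, -0.3828, 0.1485]
tool_rot: [0.535, -0.463, 0.467, -0.531]
ft_force: [-0.2, 0.8, -0.7]
grip_width: 0.0592
```

Run:
```python
from h import *
np.set_printoptions(precision=4,suppress=True)
I,a=snap('scene','s4');J,b=snap('side','sd4')
o=get_obs(); print(o['time'],o['position'],o['ft_force'],o['grip_width'])
c=cv2.resize(a[250:400,420:560],None,fx=4,fy=4,interpolation=cv2.INTER_CUBIC); d=cv2.resize(b[160:260,125:275],None,fx=5,fy=5,interpolation=cv2.INTER_CUBIC)
cv2.imwrite('pics/cart_a.png',c);cv2.imwrite('pics/cart_b.png',d)
```

```text
7.5 [ 0.5335 -0.3828  0.1485] [-0.8908  1.3034  0.3116] 0.0595176253220307
```

View pics/cart_a.png

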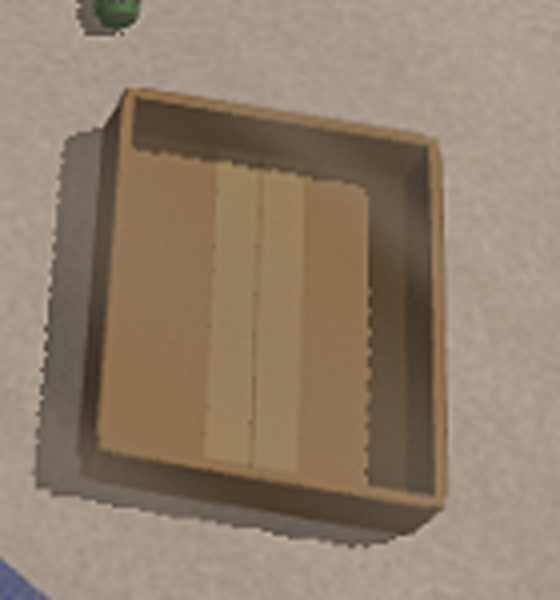

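View pics/cart_b.png

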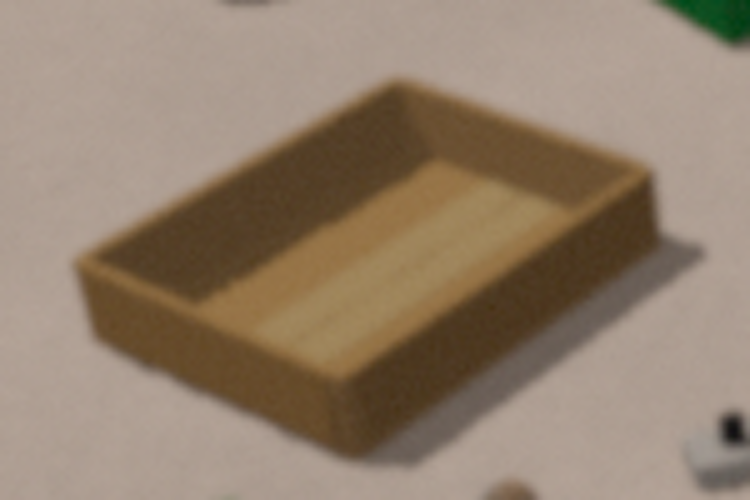

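View pics/s4.png

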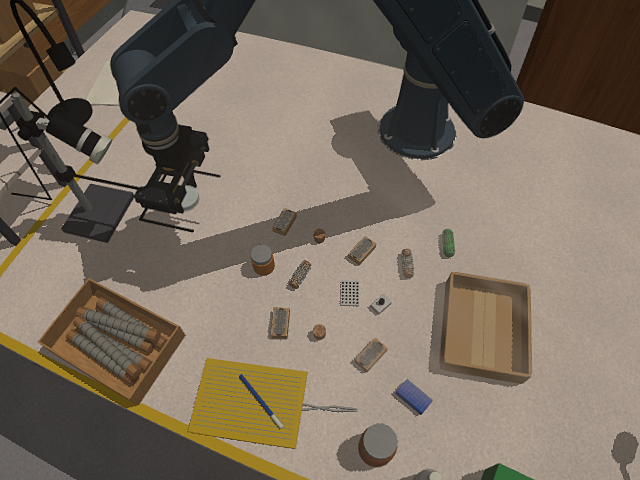

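Run:
```python
from h import *
np.set_printoptions(precision=4,suppress=True)
I=camera_info('scene');J=camera_info('side')
A=onz(I,[(451.2,272.3),(530.3,284.2),(531.2,374.8),(443.7,362.5)],.045)
B=onz(J,[(194,236),(140.6,212.4),(204.6,175.4),(255.4,194.4)],.045)
for X in(A,B):
    print(X, X.mean(0)); print(np.linalg.norm(X-np.roll(X,-1,0),axis=1))
    d1=X[3]-X[0];d2=X[2]-X[1];e1=X[1]-X[0];e2=X[2]-X[3]
    print([np.degrees(np.arctan2(v[1],v[0])) for v in(d1,d2,e1,e2)])
# objects
print('obj scene',onz(I,[(282,320),(369,352),(284,220),(361,249),(300,273),(407,262),(262,252)],[.018,.018,.018,.018,.018,.018,.058]))
```

```text
[[0.4352 0.1958 0.045 ]
 [0.4006 0.3643 0.045 ]
 [0.6007 0.4    0.045 ]
 [0.6377 0.2319 0.045 ]] [0.5186 0.298  0.045 ]
[0.172  0.2033 0.1721 0.2057]
[np.float64(10.116732309688556), np.float64(10.1165266051147), np.float64(101.60349506412959), np.float64(102.42434989263543)]
[[0.4338 0.187  0.045 ]
 [0.4029 0.3517 0.045 ]
 [0.6024 0.3903 0.045 ]
 [0.6306 0.2238 0.045 ]] [0.5174 0.2882 0.045 ]
[0.1676 0.2032 0.1688 0.2002]
[np.float64(10.605809825001122), np.float64(10.957926033072152), np.float64(100.64586455856374), np.float64(99.62034500045914)]
obj scene [[ 0.6619 -0.1054  0.018 ]
 [ 0.6606  0.0875  0.018 ]
 [ 0.4252 -0.2079  0.018 ]
 [ 0.4347 -0.0101  0.018 ]
 [ 0.5439 -0.115   0.018 ]
 [ 0.429   0.0979  0.018 ]
 [ 0.5462 -0.2026  0.058 ]]
```

Call:
{"api": "jog_arm", "payload": {"increments": [[[0,0,0,0,0,0.035,0.4],[0,0,0,0,0.01,0.075,0.4],[0,0,0,0,0.04,0.09,0.4],[0,0,0,-0.005,0.085,0.09,0.4],[0,0,1,-0.01,0.13,0.09,0.4],[0,0,2,-0.01,0.175,0.09,0.4],[0,0,2.7,-0.015,0.22,0.09,0.4],[0,0,2.7,-0.015,0.265,0.09,0.4]]]}}

```text
time: 8.3
position: [0.5177, -0.116, 0.2387]
tool_rot: [0.545, -0.45, 0.454, -0.542]
ft_force: [2.0, -0.7, -0.1]
grip_width: 0.0593
```

Call:
{"api": "jog_arm", "payload": {"increments": [[[0,0,0,0,0.045,0,0.4],[0,0,0,0,0.09,0,0.4],[0,0,0,0,0.135,0,0.4],[0,0,0,0,0.18,0,0.4],[0,0,0,0,0.225,0,0.4],[0,0,0,0,0.27,0,0.4],[0,0,0,0,0.315,0,0.4],[0,0,0,0,0.34,0,0.4]]]}}

```text
time: 9.1
position: [0.5173, 0.2273, 0.239]
tool_rot: [0.545, -0.45, 0.453, -0.543]
ft_force: [-0.2, 0.5, -0.3]
grip_width: 0.0595
```

Call:
{"api": "jog_arm", "payload": {"increments": [[[0,0,0,0,0,0,0.4],[0,0,0,0,0,0,0.4]]]}}

```text
time: 9.3
position: [0.5169, 0.2277, 0.2389]
tool_rot: [0.546, -0.449, 0.453, -0.543]
ft_force: [-0.7, 0.2, 0.4]
grip_width: 0.0594
```

Run:
```python
from h import *
np.set_printoptions(precision=4,suppress=True)
o=get_obs(); W,a=snap('wrist','w5'); np.savez('w5.npz',**W)
print(o['time'],o['position'],o['ft_force'],o['grip_width'],Rn.from_quat(o['tool_rot']).as_matrix())
```

```text
9.3 [0.5169 0.2277 0.2389] [-0.7431  0.2237  0.4412] 0.05937833577634638 [[ 0.1865  0.0019  0.9825]
 [-0.9824 -0.0065  0.1865]
 [ 0.0067 -1.      0.0007]]
```

View pics/w5.png

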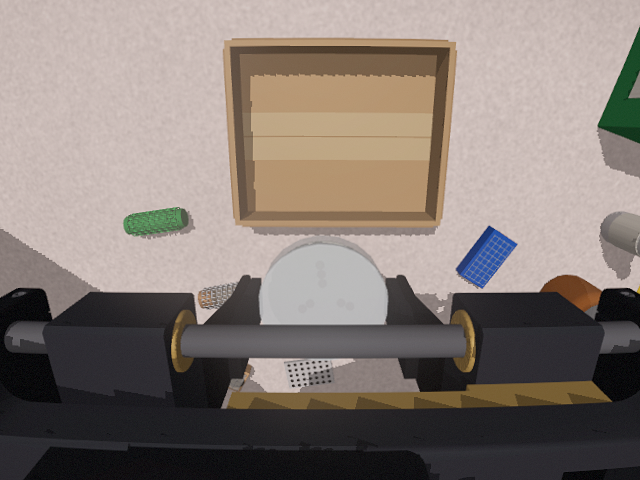

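```bash
python3 - <<'E'
from h import *
np.set_printoptions(precision=4,suppress=True)
W=dict(np.load('w5.npz'))
X=onz(W,[(235,226.5),(224,40),(456,41),(441.5,226)],.045)
print(X,X.mean(0),np.linalg.norm(X-np.roll(X,-1,0),axis=1))
d1=X[3]-X[0];d2=X[2]-X[1];e1=X[1]-X[0];e2=X[2]-X[3]
print([np.degrees(np.arctan2(v[1],v[0])) for v in(d1,d2,e1,e2)])
# floor inner corners
F=onz(W,[(254,211),(428.5,211)],.005);print(F)
E
python3 - <<'E'
import cv2
a=cv2.imread('pics/w5.png');cv2.imwrite('pics/w5c.png',cv2.resize(a[20:250,200:480],(800,657),interpolation=2)[:600])
E
```

```text
[[0.4335 0.1907 0.045 ]
 [0.4024 0.3598 0.045 ]
 [0.6049 0.3981 0.045 ]
 [0.6382 0.2301 0.045 ]] [0.5198 0.2947 0.045 ] [0.1719 0.2061 0.1713 0.2085]
[np.float64(10.896978080308557), np.float64(10.72254162745999), np.float64(100.43950207064526), np.float64(101.24023251161034)]
[[0.4446 0.1993 0.005 ]
 [0.6345 0.2355 0.005 ]]
```

View pics/w5c.png

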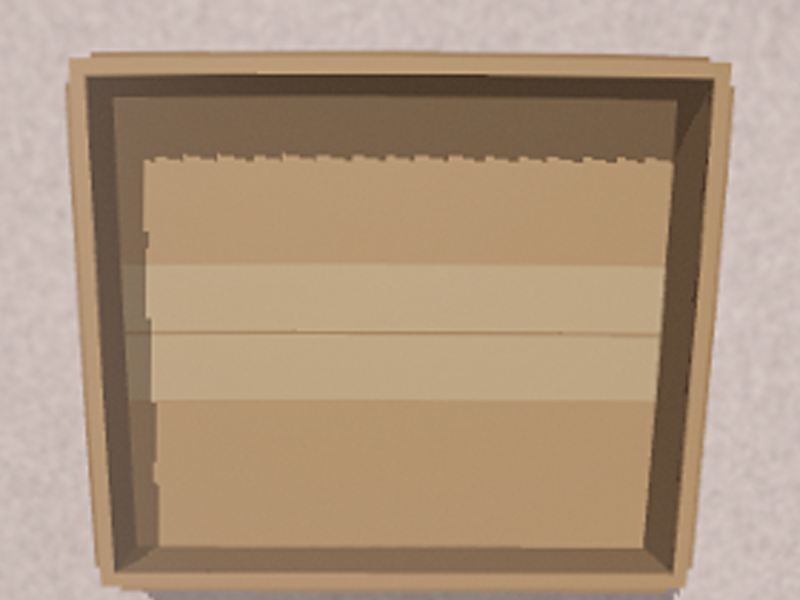

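Run:
```python
from h import *
np.set_printoptions(precision=4,suppress=True)
W=dict(np.load('w5.npz'))
for P,z in (([(240.3,220.9),(230.8,46.6),(449.6,47.7),(435.9,220.6)],.045),([(235,224.8),(224.5,40.3),(455.5,42.4),(441.5,225.5)],.045),([(252,211.8),(240.3,54),(437.3,55),(425,211.8)],.005)):
    X=onz(W,P,z); e=X[2:].mean(0)-X[:2].mean(0)
    print(X.mean(0),np.linalg.norm(X-np.roll(X,-1,0),axis=1), np.degrees(np.arctan2(e[1],e[0])))
```

```text
[0.5197 0.2947 0.045 ] [0.1605 0.195  0.1599 0.1965] 10.763820916808164
[0.5198 0.2949 0.045 ] [0.1699 0.2053 0.1696 0.2083] 10.509732104641136
[0.521  0.2949 0.005 ] [0.1612 0.1959 0.1607 0.1917] 10.70946065211737
```

Call:
{"api": "jog_arm", "payload": {"increments": [[[0,0,0,-0.02,0.04,0,0.4],[0,0,0,-0.04,0.08,-0.02,0.4],[0,0,0,-0.051,0.105,-0.055,0.4],[0,0,0,-0.051,0.105,-0.1,0.4],[0,0,0,-0.051,0.105,-0.14,0.4],[0,0,0,-0.051,0.105,-0.165,0.4],[0,0,0,-0.051,0.105,-0.165,0.4]]]}}

```text
time: 10.05
position: [0.464, 0.3289, 0.0705]
tool_rot: [0.548, -0.451, 0.453, -0.54]
ft_force: [-0.2, -0.1, 0.2]
grip_width: 0.0597
```

Run:
```python
from h import *
np.set_printoptions(precision=4,suppress=True)
o=get_obs(); W,a=snap('wrist','w6'); np.savez('w6.npz',**W);snap('side','sd6')
print(o['time'],o['position'],o['ft_force'],o['grip_width'],Rn.from_quat(o['tool_rot']).as_matrix())
c=np.array([.5198,.2948]);R=np.array([[.9826,.1857],[-.1857,.9826]]);print(R@(o['position'][:2]-c))
```

```text
10.05 [0.464  0.3289 0.0705] [-0.2149 -0.055   0.2222] 0.05970134186616485 [[ 0.1829 -0.006   0.9831]
 [-0.9831 -0.0106  0.1829]
 [ 0.0093 -0.9999 -0.0079]]
[-0.0485  0.0439]
```

View pics/w6.png

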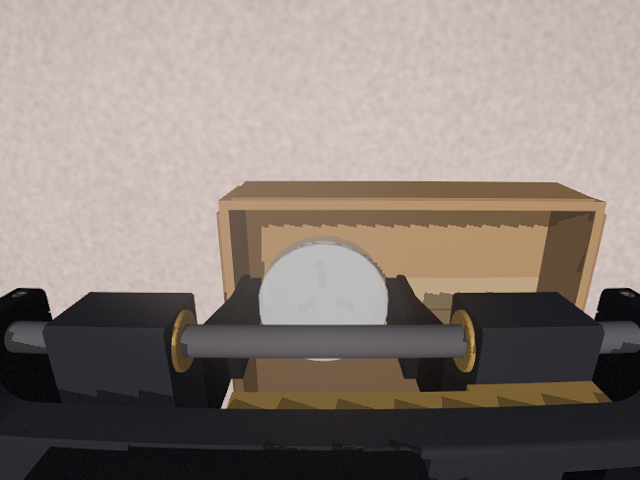

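View pics/sd6.png

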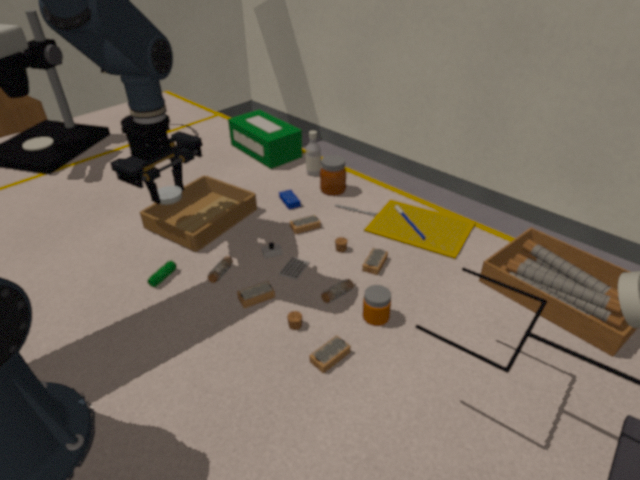

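Call:
{"api": "jog_arm", "payload": {"increments": [[[0,0,0,0.001,0.002,-0.025,0.4],[0,0,0,0.001,0.002,-0.045,0.4],[0,0,0,0.001,0.002,-0.055,0.4],[0,0,0,0.001,0.002,-0.058,0.4],[0,0,0,0.001,0.002,-0.058,0.4]]]}}

```text
time: 10.65
position: [0.4687, 0.3328, 0.0171]
tool_rot: [0.545, -0.45, 0.454, -0.543]
ft_force: [-0.5, -0.3, 0.5]
grip_width: 0.0597
```

```bash
cat >> h.py <<'E'
np.set_printoptions(precision=4,suppress=True)
CC=np.array([.5198,.2948]);CR=np.array([[.9826,.1857],[-.1857,.9826]])
def st():
    o=get_obs(); m=Rn.from_quat(o['tool_rot']).as_matrix(); z=m[:,2]
    print('t %.2f'%o['time'],o['position'],'jaw %.1f'%np.degrees(np.arctan2(z[1],z[0])),'tilt',m[:2,1],'f',o['ft_force'],'w %.4f'%o['grip_width'],'carton',CR@(o['position'][:2]-CC))
    return o
def c2w(x,y): return CC+CR.T@np.array([x,y])
E
python3 -c "
from h import *
st();snap('wrist','w7');st()"
```

```text
t 10.65 [0.4687 0.3328 0.0171] jaw 10.5 tilt [ 0.003  -0.0063] f [-0.491  -0.2682  0.5275] w 0.0597 carton [-0.0432  0.0468]
t 10.70 [0.4688 0.3329 0.0173] jaw 10.5 tilt [ 0.0035 -0.0061] f [-0.4941 -0.0257  0.7934] w 0.0596 carton [-0.043   0.0469]
```

View pics/w7.png

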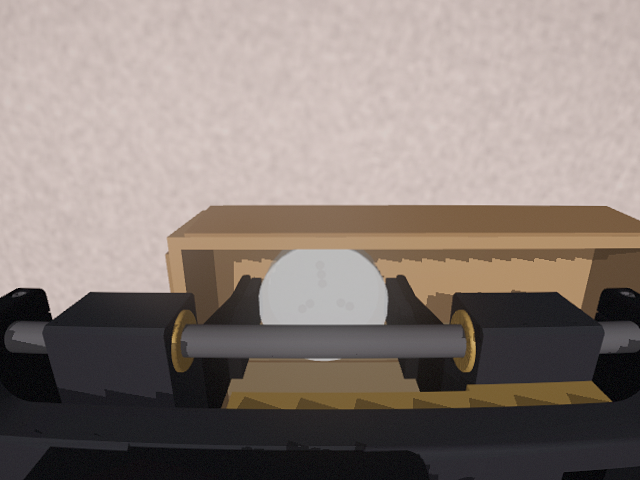

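Call:
{"api": "jog_arm", "payload": {"increments": [[[0,0,0,-0.003,-0.0005,-0.003,0.4],[0,0,0,-0.003,-0.0005,-0.0055,0.4],[0,0,0,-0.003,-0.0005,-0.0065,0.4],[0,0,0,-0.003,-0.0005,-0.0065,0.4]]]}}

```text
time: 11.1
position: [0.4657, 0.3325, 0.0112]
tool_rot: [0.545, -0.45, 0.454, -0.543]
ft_force: [-0.5, -0.5, 3.9]
grip_width: 0.0591
```

```bash
python3 -c "
from h import *
st()"
```

```text
t 11.10 [0.4657 0.3325 0.0112] jaw 10.6 tilt [ 0.0034 -0.0061] f [-0.5163 -0.4599  3.8644] w 0.0591 carton [-0.0462  0.0471]
```

Call:
{"api": "jog_arm", "payload": {"increments": [[[0,0,0,0,0,0,-0.52],[0,0,0,0,0,0,-0.52],[0,0,0,0,0,0,-0.52],[0,0,0,0,0,0.04,-0.52],[0,0,0,0,0,0.085,-0.52],[0,0,0,0,0,0.13,-1],[0,0,-3,0.015,-0.03,0.16,-1],[0,0,-7,0.03,-0.065,0.18,-1]]]}}

```text
time: 11.9
position: [0.4968, 0.2682, 0.1941]
tool_rot: [-0.515, 0.481, -0.487, 0.516]
ft_force: [1.1, 0.4, -1.5]
grip_width: 0.0819
```

Call:
{"api": "jog_arm", "payload": {"increments": [[[0,0,-4,0.01,-0.045,0.02,-1],[0,0,-4,0.02,-0.09,0.04,-1],[0,0,-4,0.03,-0.135,0.06,-1],[0,0,-4,0.04,-0.18,0.07,-1],[0,0,-4,0.05,-0.22,0.08,-1],[0,0,-4,0.055,-0.25,0.09,-1],[0,0,-4,0.055,-0.25,0.09,-1],[0,0,-4,0.055,-0.25,0.09,-1]]]}}

```text
time: 12.7
position: [0.5516, 0.0179, 0.2839]
tool_rot: [0.497, -0.499, 0.505, -0.498]
ft_force: [-0.1, 0.2, 0.3]
grip_width: 0.0872
```

```bash
python3 -c "
from h import *
st();W,_=snap('wrist','w8');np.savez('w8.npz',**W);snap('scene','s8')"
```

```text
t 12.70 [0.5516 0.0179 0.2839] jaw -0.5 tilt [ 0.0065 -0.0047] f [-0.0693  0.1545  0.2746] w 0.0872 carton [-0.0202 -0.278 ]
```

View pics/w8.png

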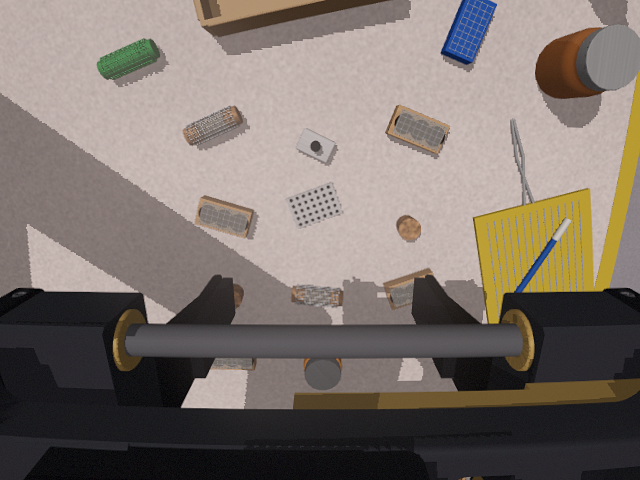

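View pics/s8.png

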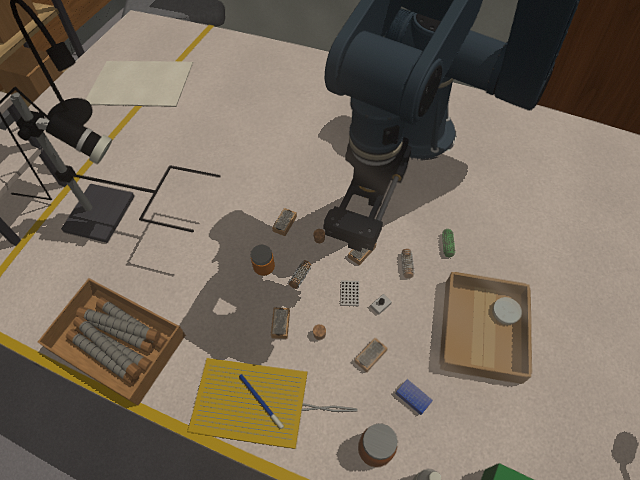

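```bash
python3 -c "
import cv2,numpy as np
a=cv2.imread('pics/w8.png')
def c(x,y,s=50): return cv2.resize(a[y-s:y+s,x-s:x+s],(380,380),interpolation=2)
cv2.imwrite('pics/w8c.png',cv2.resize(np.vstack([np.hstack([c(418,129),c(225,216)]),np.hstack([c(212,125),c(318,290)])]),(600,600)))"
```

```text
(no output)
```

View pics/w8c.png

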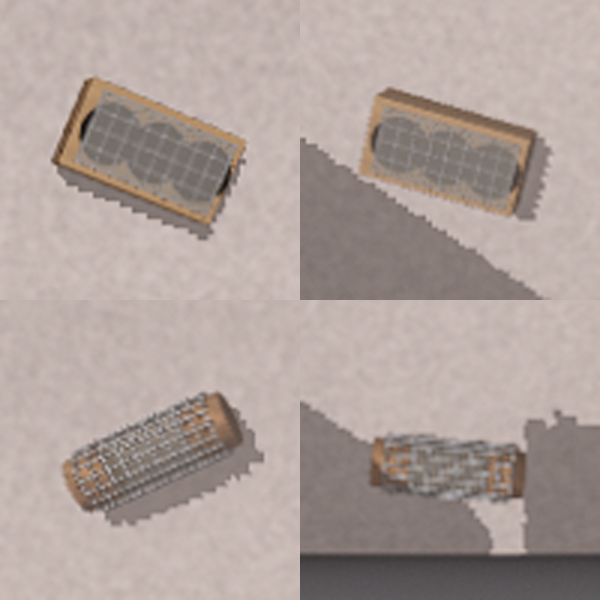

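Run:
```python
from h import *
W=dict(np.load('w8.npz'))
def show(n,P,off,z):
    P=np.array(P,float)/3+np.array(off)-.3
    X=onz(W,P,z); 
    d=X[1]-X[0] if len(P)==2 else (X[1]+X[2]-X[0]-X[3])
    print(n,X.mean(0),np.linalg.norm(X-np.roll(X,-1,0),axis=1),'ang %.1f'%np.degrees(np.arctan2(d[1],d[0])))
show('B',[(92,80),(243,143),(212,218),(60,162)],(368,79),.018)
show('C',[(78,100),(233,136),(215,213),(61,172)],(175,166),.018)
show('t1',[(78,187),(230,120)],(162,75),.013)
show('t2',[(74,162),(224,175)],(268,240),.013)
```

```text
B [0.6616 0.0902 0.018 ] [0.0625 0.0295 0.0629 0.0314] ang -20.3
C [ 0.4334 -0.0105  0.018 ] [0.0626 0.0333 0.0638 0.031 ] ang -15.3
t1 [0.4285 0.0959 0.013 ] [0.0646 0.0646] ang 21.3
t2 [ 0.5447 -0.1178  0.013 ] [0.0652 0.0652] ang -6.2
```

Call:
{"api": "jog_arm", "payload": {"increments": [[[0,0,8.5,0.02,0.01,-0.02,-0.5],[0,0,17,0.04,0.02,-0.05,-0.5],[0,0,25.5,0.06,0.035,-0.08,-0.4],[0,0,34,0.08,0.05,-0.11,-0.4],[0,0,42.5,0.1,0.06,-0.14,-0.4],[0,0,51,0.11,0.0723,-0.17,-0.4],[0,0,59.5,0.11,0.0723,-0.19,-0.4],[0,0,68,0.11,0.0723,-0.204,-0.4]]]}}

```text
time: 13.6
position: [0.6589, 0.0943, 0.0764]
tool_rot: [-0.693, 0.134, -0.134, 0.696]
ft_force: [-0.1, -0.8, 0.4]
grip_width: 0.0608
```

Call:
{"api": "jog_arm", "payload": {"increments": [[[0,0,2.2,0,0,0,-0.4],[0,0,2.2,0,0,0,-0.4]]]}}

```text
time: 13.8
position: [0.657, 0.0965, 0.0745]
tool_rot: [-0.696, 0.121, -0.118, 0.698]
ft_force: [0.2, 1.1, 0.5]
grip_width: 0.0609
```

```bash
python3 -c "
from h import *
st();W,_=snap('wrist','w9')"
```

```text
t 13.80 [0.657  0.0965 0.0745] jaw 70.5 tilt [-0.0029  0.0041] f [0.1975 1.0553 0.4927] w 0.0609 carton [ 0.098  -0.2203]
```

View pics/w9.png

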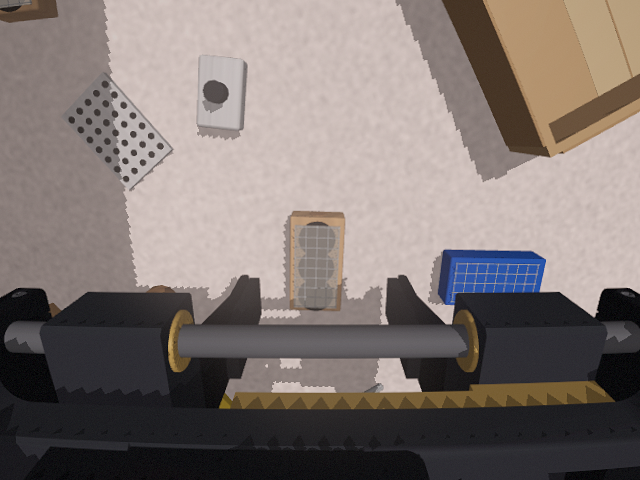

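Run:
```python
from h import *
W=camera_info('wrist')
print(onz(W,[(292,217),(344,217),(341,309),(291,309)],.018), onz(W,[(292,217),(344,217),(341,309),(291,309)],.018).mean(0));o=st()
```

```text
[[0.6278 0.0863 0.018 ]
 [0.6385 0.1165 0.018 ]
 [0.6977 0.0945 0.018 ]
 [0.6865 0.0631 0.018 ]] [0.6626 0.0901 0.018 ]
t 13.85 [0.6579 0.0961 0.0754] jaw 70.4 tilt [-0.0008  0.0039] f [ 0.2041  0.2108 -0.1735] w 0.0606 carton [ 0.0987 -0.2209]
```

Call:
{"api": "jog_arm", "payload": {"increments": [[[0,0,0,0.0043,-0.006,-0.03,-0.4],[0,0,0,0.0043,-0.006,-0.055,-0.4],[0,0,0,0.0043,-0.006,-0.07,-0.4],[0,0,0,0.0043,-0.006,-0.07,-0.4],[0,0,0,0.0043,-0.006,-0.07,0.6],[0,0,0,0.0043,-0.006,-0.07,0.6],[0,0,0,0.0043,-0.006,-0.07,0.6],[0,0,0,0.0043,-0.006,-0.07,0.6]]], "squeeze": 15}}

```text
time: 14.65
position: [0.6629, 0.0901, 0.0065]
tool_rot: [-0.695, 0.12, -0.12, 0.698]
ft_force: [0.2, 0.3, -0.8]
grip_width: 0.037
```

```bash
python3 -c "
from h import *
st();print(c2w(-.037,-.028))"
```

```text
t 14.65 [0.6629 0.0901 0.0065] jaw 70.4 tilt [0.0011 0.0038] f [ 0.1867  0.3207 -0.7716] w 0.0370 carton [ 0.1026 -0.2277]
[0.4886 0.2604]
```

Call:
{"api": "jog_arm", "payload": {"increments": [[[0,0,0,0,0,0,0.6],[0,0,0,0,0,0,0.6],[0,0,0,0,0,0.035,0.6],[0,0,0,0,0,0.08,0.6],[0,0,-8.5,-0.02,0.02,0.11,0.6],[0,0,-17,-0.05,0.05,0.12,0.6],[0,0,-25.5,-0.08,0.08,0.12,0.6],[0,0,-34,-0.11,0.11,0.12,0.6]]]}}

```text
time: 15.45
position: [0.5521, 0.2009, 0.1275]
tool_rot: [-0.628, 0.32, -0.322, 0.632]
ft_force: [-0.1, 0.3, -0.7]
grip_width: 0.0342
```

Call:
{"api": "jog_arm", "payload": {"increments": [[[0,0,-8.5,-0.02,0.02,0,0.6],[0,0,-17,-0.05,0.05,0,0.6],[0,0,-25.7,-0.065,0.06,0,0.6],[0,0,-25.7,-0.065,0.06,0,0.6],[0,0,-25.7,-0.065,0.06,0,0.6]]]}}

```text
time: 15.95
position: [0.4877, 0.261, 0.1278]
tool_rot: [-0.542, 0.45, -0.454, 0.546]
ft_force: [1.4, 0.0, -0.5]
grip_width: 0.0341
```

```bash
python3 -c "
from h import *
st();snap('wrist','w10');st()"
```

```text
t 15.95 [0.4877 0.261  0.1278] jaw 10.5 tilt [0.007  0.0006] f [ 1.4061  0.0439 -0.4567] w 0.0341 carton [-0.0378 -0.0273]
t 16.00 [0.4884 0.2606 0.1278] jaw 10.5 tilt [0.0074 0.0007] f [ 0.5049  0.2516 -0.1146] w 0.0342 carton [-0.0372 -0.0278]
```

View pics/w10.png

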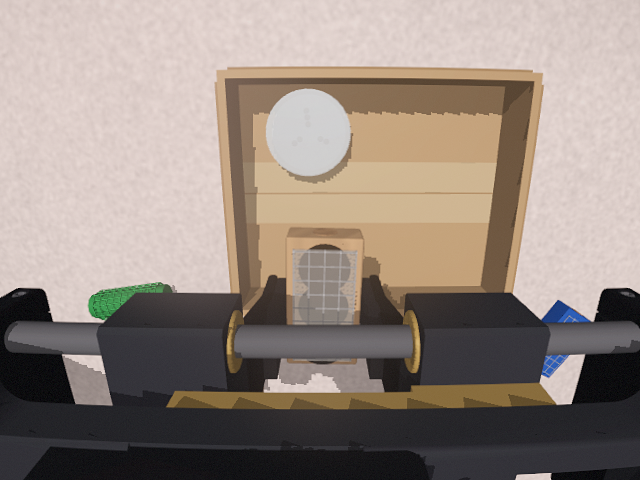

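Call:
{"api": "jog_arm", "payload": {"increments": [[[0,0,0,0,0,-0.045,0.6],[0,0,0,0,0,-0.085,0.6],[0,0,0,0,0,-0.108,0.6],[0,0,0,0,0,-0.116,0.6],[0,0,0,0,0,-0.1165,0.6],[0,0,0,0,0,-0.1165,0.6]]]}}

```text
time: 16.6
position: [0.4901, 0.2601, 0.0115]
tool_rot: [-0.541, 0.45, -0.455, 0.546]
ft_force: [0.8, 0.1, -0.2]
grip_width: 0.0339
```

```bash
python3 -c "
from h import *
st()"
```

```text
t 16.60 [0.4901 0.2601 0.0115] jaw 10.4 tilt [0.0091 0.0011] f [ 0.8188  0.0913 -0.2178] w 0.0339 carton [-0.0357 -0.0286]
```

Call:
{"api": "jog_arm", "payload": {"increments": [[[0,0,0,0,0,-0.001,0.6],[0,0,0,0,0,-0.001,-0.1],[0,0,0,0,0,-0.001,-0.1],[0,0,0,0,0,-0.001,-0.1],[0,0,0,0,0,0.03,-0.1],[0,0,0,0,0,0.075,-0.2],[0,0,-4,0,-0.02,0.11,-1],[0,0,-10,-0.01,-0.06,0.13,-1]]]}}

```text
time: 17.4
position: [0.4835, 0.2017, 0.1449]
tool_rot: [-0.497, 0.494, -0.502, 0.507]
ft_force: [1.0, -0.8, -0.1]
grip_width: 0.0612
```

Call:
{"api": "jog_arm", "payload": {"increments": [[[0,0,-8,-0.015,-0.045,0.01,-1],[0,0,-15.7,-0.03,-0.09,0.01,-1],[0,0,-15.7,-0.047,-0.135,0,-1],[0,0,-15.7,-0.047,-0.18,-0.02,-1],[0,0,-15.7,-0.047,-0.211,-0.05,-1],[0,0,-15.7,-0.047,-0.211,-0.06,-1],[0,0,-15.7,-0.047,-0.211,-0.06,-1]]]}}

```text
time: 18.1
position: [0.4353, -0.0095, 0.0838]
tool_rot: [0.425, -0.559, 0.566, -0.432]
ft_force: [1.0, 0.1, -0.3]
grip_width: 0.0871
```

```bash
python3 -c "
from h import *
st();snap('wrist','w11');st()"
```

```text
t 18.10 [ 0.4353 -0.0095  0.0838] jaw -15.4 tilt [ 0.0144 -0.0022] f [ 0.991   0.0667 -0.2713] w 0.0871 carton [-0.1395 -0.2833]
t 18.15 [ 0.4358 -0.0089  0.0846] jaw -15.3 tilt [ 0.0159 -0.0026] f [-0.4438  0.7067 -0.0098] w 0.0869 carton [-0.1389 -0.2828]
```

View pics/w11.png

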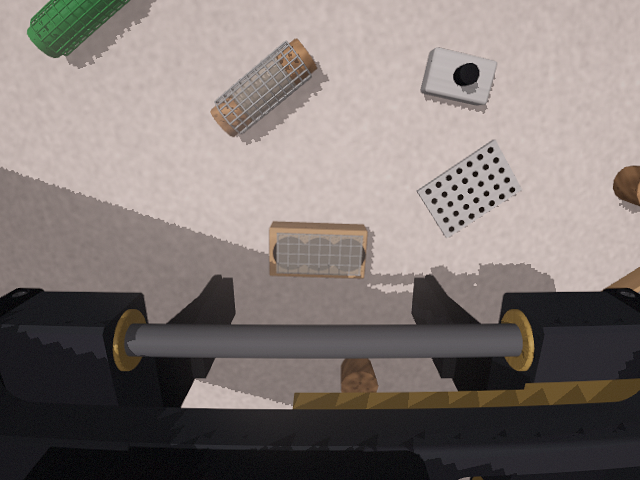

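Run:
```python
from h import *
W=camera_info('wrist')
X=onz(W,[(269,229.5),(367,231.5),(364,278),(270,275.5)],.018);print(X, X.mean(0));d=X[1]-X[0]+X[2]-X[3];print(np.degrees(np.arctan2(d[1],d[0])));o=st()
```

```text
[[ 0.4067  0.0136  0.018 ]
 [ 0.4675 -0.0047  0.018 ]
 [ 0.458  -0.036   0.018 ]
 [ 0.3975 -0.0172  0.018 ]] [ 0.4324 -0.0111  0.018 ]
-17.039058765025448
t 18.15 [ 0.4358 -0.0089  0.0846] jaw -15.3 tilt [ 0.0159 -0.0026] f [-0.4438  0.7067 -0.0098] w 0.0869 carton [-0.1389 -0.2828]
```

Call:
{"api": "jog_arm", "payload": {"increments": [[[0.1,0.9,-1,-0.003,-0.002,-0.035,-1],[0.1,0.9,-1,-0.003,-0.002,-0.065,-1],[0.1,0.9,-1,-0.003,-0.002,-0.079,-1],[0.1,0.9,-1,-0.003,-0.002,-0.079,-1],[0.1,0.9,-1,-0.003,-0.002,-0.079,0.3],[0.1,0.9,-1,-0.003,-0.002,-0.079,0.3],[0.1,0.9,-1,-0.003,-0.002,-0.079,0.3],[0.1,0.9,-1,-0.003,-0.002,-0.079,0.3]]], "squeeze": 15}}

```text
time: 18.95
position: [0.4333, -0.0109, 0.0064]
tool_rot: [0.424, -0.565, 0.567, -0.424]
ft_force: [-0.3, 1.9, 5.7]
grip_width: 0.0641
```

```bash
python3 -c "
from h import *
st();print(c2w(-.077,-.028))"
```

```text
t 18.95 [ 0.4333 -0.0109  0.0064] jaw -16.3 tilt [ 0.0018 -0.0014] f [-0.276   1.9093  5.691 ] w 0.0641 carton [-0.1418 -0.2843]
[0.4493 0.253 ]
```

Call:
{"api": "jog_arm", "payload": {"increments": [[[0,0,0,0,0,0.035,0.3],[0,0,0,0,0.005,0.08,0.3],[0,0,-8.5,0.002,0.035,0.11,0.3],[0,0,-17,0.004,0.08,0.12,0.3],[0,0,-25.5,0.007,0.125,0.12,0.3],[0,0,-34,0.01,0.17,0.12,0.3],[0,0,-42.5,0.013,0.215,0.12,0.3],[0,0,-51,0.016,0.25,0.12,0.3]]]}}

```text
time: 19.75
position: [0.4488, 0.2342, 0.127]
tool_rot: [0.172, -0.685, 0.687, -0.172]
ft_force: [0.8, 0.6, -0.0]
grip_width: 0.0638
```

Call:
{"api": "jog_arm", "payload": {"increments": [[[0,0,-8.5,0,0.008,0,0.3],[0,0,-12,0,0.012,0,0.3],[0,0,-12,0,0.012,0,0.3],[0,0,-12,0,0.012,0,0.3]]]}}

```text
time: 20.15
position: [0.4484, 0.2459, 0.1271]
tool_rot: [0.101, -0.699, 0.701, -0.1]
ft_force: [1.2, 0.5, -0.7]
grip_width: 0.0639
```

```bash
python3 -c "
from h import *
st();snap('wrist','w12');st()"
```

```text
t 20.15 [0.4484 0.2459 0.1271] jaw -73.7 tilt [-0.0001 -0.0026] f [ 1.2075  0.4519 -0.745 ] w 0.0639 carton [-0.0792 -0.0348]
t 20.20 [0.4486 0.2457 0.1271] jaw -73.7 tilt [-0.0001 -0.0026] f [-0.0562 -0.0009 -0.6782] w 0.0638 carton [-0.0791 -0.035 ]
```

View pics/w12.png

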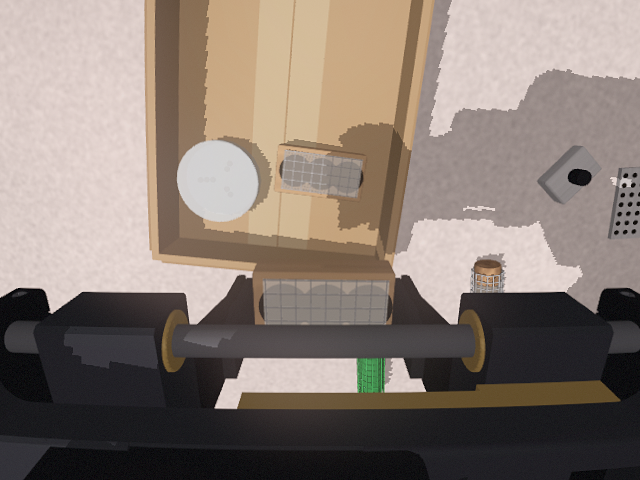

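Call:
{"api": "jog_arm", "payload": {"increments": [[[0,0,-5.6,0.0007,0.0073,0,0.3],[0,0,-5.6,0.0007,0.0073,-0.04,0.3],[0,0,-5.6,0.0007,0.0073,-0.06,0.3],[0,0,-5.6,0.0007,0.0073,-0.063,0.3],[0,0,-5.6,0.0007,0.0073,-0.063,0.3]]]}}

```text
time: 20.7
position: [0.4491, 0.2524, 0.0638]
tool_rot: [0.066, -0.703, 0.705, -0.065]
ft_force: [-0.1, 0.3, 0.7]
grip_width: 0.0639
```

```bash
python3 -c "
from h import *
st();W,_=snap('wrist','w13');st()"
```

```text
t 20.70 [0.4491 0.2524 0.0638] jaw -79.4 tilt [-0.0016 -0.003 ] f [-0.0928  0.3177  0.736 ] w 0.0639 carton [-0.0773 -0.0286]
t 20.75 [0.4498 0.2527 0.0645] jaw -79.4 tilt [ 0.0002 -0.0024] f [-0.0992  0.9638 -0.0291] w 0.0637 carton [-0.0766 -0.0284]
```

View pics/w13.png

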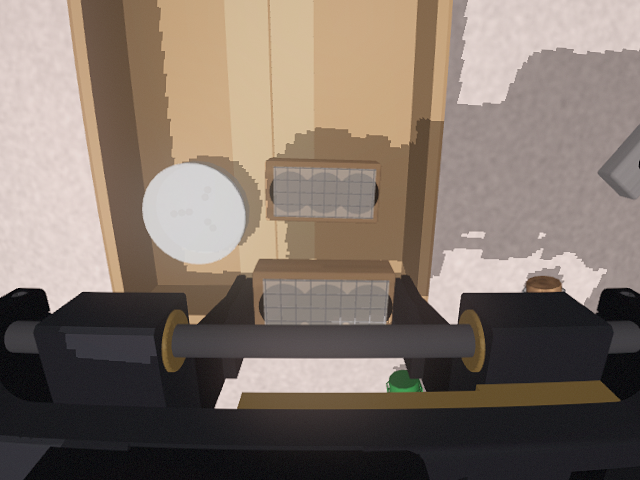

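Call:
{"api": "jog_arm", "payload": {"increments": [[[0,0,0,0,0,-0.025,0.3],[0,0,0,0,0,-0.043,0.3],[0,0,0,0,0,-0.051,0.3],[0,0,0,0,0,-0.0525,0.3],[0,0,0,0,0,-0.0525,0.3]]]}}

```text
time: 21.25
position: [0.4504, 0.2528, 0.0128]
tool_rot: [0.065, -0.703, 0.705, -0.066]
ft_force: [-0.2, 0.3, 0.3]
grip_width: 0.0641
```

```bash
python3 -c "
from h import *
st()"
```

```text
t 21.25 [0.4504 0.2528 0.0128] jaw -79.4 tilt [ 0.0016 -0.002 ] f [-0.1554  0.3151  0.2777] w 0.0641 carton [-0.076  -0.0283]
```

Call:
{"api": "jog_arm", "payload": {"increments": [[[0,0,0,0,0,-0.0015,0.3],[0,0,0,0,0,-0.0015,-0.58],[0,0,0,0,0,-0.0015,-0.58],[0,0,0,0,0,-0.0015,-0.58],[0,0,0,0,0,0.03,-0.58],[0,0,0,0,0,0.075,-0.58],[0,0,8.5,0,-0.02,0.11,-1],[0,0,17,0,-0.05,0.12,-1]]]}}

```text
time: 22.05
position: [0.4529, 0.2039, 0.1364]
tool_rot: [0.168, -0.685, 0.687, -0.176]
ft_force: [0.4, 0.7, 0.6]
grip_width: 0.0781
```

Call:
{"api": "jog_arm", "payload": {"increments": [[[0,0,8.5,0,-0.02,0,-1],[0,0,17,-0.003,-0.04,-0.01,-1],[0,0,25.5,-0.006,-0.06,-0.02,-1],[0,0,34,-0.01,-0.08,-0.03,-1],[0,0,42.5,-0.014,-0.1,-0.04,-1],[0,0,51,-0.02,-0.107,-0.045,-1],[0,0,59.5,-0.02,-0.107,-0.05,-1],[0,0,68,-0.02,-0.107,-0.05,-1]]]}}

```text
time: 22.85
position: [0.4323, 0.0965, 0.086]
tool_rot: [-0.524, 0.473, -0.469, 0.53]
ft_force: [0.1, 0.5, -0.0]
grip_width: 0.0871
```

Call:
{"api": "jog_arm", "payload": {"increments": [[[0,0,8.5,0,0,0,-1],[0,0,15,0,0,0,-1],[0,0,15,0,0,0,-1],[0,0,15,0,0,0,-1]]]}}

```text
time: 23.25
position: [0.4323, 0.0965, 0.0861]
tool_rot: [-0.581, 0.401, -0.397, 0.587]
ft_force: [0.7, -0.4, 0.7]
grip_width: 0.0872
```

```bash
python3 -c "
from h import *
st();W,_=snap('wrist','w14');st();print(get_obs()['q'])"
```

```text
t 23.25 [0.4323 0.0965 0.0861] jaw 21.3 tilt [-0.0004  0.0101] f [ 0.6817 -0.3955  0.7206] w 0.0872 carton [-0.1228 -0.1786]
t 23.30 [0.4323 0.0965 0.0861] jaw 21.3 tilt [-0.0004  0.0101] f [ 0.1987 -1.4974  0.121 ] w 0.0871 carton [-0.1228 -0.1786]
[-0.0408  0.5377  2.0036  0.0178  0.6012 -0.4277]
```

View pics/w14.png

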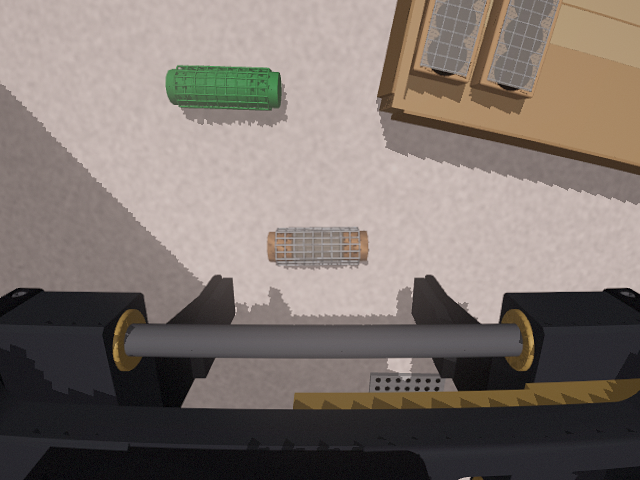

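Run:
```python
from h import *
W=camera_info('wrist')
X=onz(W,[(268,247.5),(369,246.5)],[.012,.012]);print(X, X.mean(0));d=X[1]-X[0];print(np.linalg.norm(d),np.degrees(np.arctan2(d[1],d[0])));print(c2w(.079,-.028))
```

```text
[[0.3974 0.0827 0.012 ]
 [0.4611 0.1083 0.012 ]] [0.4293 0.0955 0.012 ]
0.06858897581869948 21.872636092985204
[0.6026 0.282 ]
```

Call:
{"api": "jog_arm", "payload": {"increments": [[[-0.6,0,0.5,-0.003,-0.001,-0.035,-1],[-0.6,0,0.5,-0.003,-0.001,-0.065,-1],[-0.6,0,0.5,-0.003,-0.001,-0.079,-1],[-0.6,0,0.5,-0.003,-0.001,-0.079,-1],[-0.6,0,0.5,-0.003,-0.001,-0.079,0.3],[-0.6,0,0.5,-0.003,-0.001,-0.079,0.3],[-0.6,0,0.5,-0.003,-0.001,-0.079,0.3],[-0.6,0,0.5,-0.003,-0.001,-0.079,0.3]]], "squeeze": 15}}

```text
time: 24.1
position: [0.4299, 0.0955, 0.0079]
tool_rot: [-0.585, 0.396, -0.397, 0.586]
ft_force: [0.4, -0.0, 3.0]
grip_width: 0.066
```

```bash
python3 -c "
from h import *
st()"
```

```text
t 24.10 [0.4299 0.0955 0.0079] jaw 21.8 tilt [ 0.0014 -0.0005] f [ 0.3774 -0.0471  2.9874] w 0.0660 carton [-0.1253 -0.1791]
```

Call:
{"api": "jog_arm", "payload": {"increments": [[[0,0,0,0,0,0.035,0.3],[0,0,0,0.005,0.005,0.08,0.3],[0,0,8.5,0.03,0.03,0.11,0.3],[0,0,17,0.06,0.06,0.12,0.3],[0,0,25.5,0.09,0.09,0.12,0.3],[0,0,34,0.12,0.125,0.12,0.3],[0,0,42.5,0.15,0.16,0.12,0.3],[0,0,51,0.173,0.1865,0.12,0.3]]]}}

```text
time: 24.9
position: [0.6043, 0.2842, 0.1287]
tool_rot: [-0.699, 0.102, -0.104, 0.7]
ft_force: [-0.1, -0.7, -0.6]
grip_width: 0.0658
```

Call:
{"api": "jog_arm", "payload": {"increments": [[[0,0,8.5,0,0,0,0.3],[0,0,17,0,0,0,0.3],[0,0,25.5,0,0,0,0.3],[0,0,28,0,0,0,0.3],[0,0,28,0,0,0,0.3],[0,0,28,0,0,0,0.3]]]}}

```text
time: 25.5
position: [0.604, 0.2842, 0.1288]
tool_rot: [-0.703, -0.069, 0.068, 0.705]
ft_force: [-0.8, -0.4, -0.2]
grip_width: 0.066
```

```bash
python3 -c "
from h import *
st();W,_=snap('wrist','w15');st()"
```

```text
t 25.50 [0.604  0.2842 0.1288] jaw 101.1 tilt [0.0019 0.003 ] f [-0.7906 -0.4101 -0.1918] w 0.0660 carton [ 0.0808 -0.0261]
t 25.55 [0.6041 0.2842 0.1288] jaw 101.2 tilt [0.002  0.0029] f [-0.4121  0.4893  0.2429] w 0.0661 carton [ 0.0809 -0.0261]
```

View pics/w15.png

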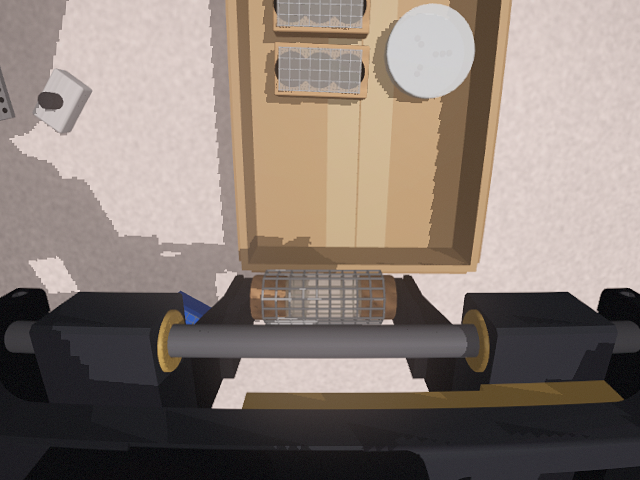

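Call:
{"api": "jog_arm", "payload": {"increments": [[[0,0,-0.4,-0.0006,-0.0022,-0.045,0.3],[0,0,-0.4,-0.0006,-0.0022,-0.085,0.3],[0,0,-0.4,-0.0006,-0.0022,-0.107,0.3],[0,0,-0.4,-0.0006,-0.0022,-0.114,0.3],[0,0,-0.4,-0.0006,-0.0022,-0.1155,0.3],[0,0,-0.4,-0.0006,-0.0022,-0.1155,0.3]]]}}

```text
time: 26.15
position: [0.6043, 0.2822, 0.014]
tool_rot: [-0.703, -0.068, 0.065, 0.705]
ft_force: [-0.1, 0.2, -0.1]
grip_width: 0.066
```

```bash
python3 -c "
from h import *
st()"
```

```text
t 26.15 [0.6043 0.2822 0.014 ] jaw 100.7 tilt [0.0036 0.0034] f [-0.0907  0.1655 -0.127 ] w 0.0660 carton [ 0.0807 -0.0281]
```

Call:
{"api": "jog_arm", "payload": {"increments": [[[0,0,0,0,0,-0.0015,0.3],[0,0,0,0,0,-0.0015,-0.61],[0,0,0,0,0,-0.0015,-0.61],[0,0,0,0,0,-0.0015,-0.61],[0,0,0,0,0,0.03,-0.61],[0,0,0,0,0,0.075,-0.61],[0,0,-8.5,0,-0.03,0.11,-1],[0,0,-17,0.005,-0.075,0.12,-1]]]}}

```text
time: 26.95
position: [0.6115, 0.2093, 0.1389]
tool_rot: [-0.704, 0.035, -0.044, 0.708]
ft_force: [1.0, -0.2, -0.3]
grip_width: 0.0792
```

Call:
{"api": "jog_arm", "payload": {"increments": [[[0,0,-8.5,0.01,-0.045,0,-1],[0,0,-17,0.015,-0.09,0,-1],[0,0,-25.5,0.02,-0.135,0,-1],[0,0,-34,0.03,-0.18,0,-1],[0,0,-42.5,0.04,-0.225,0,-1],[0,0,-51,0.05,-0.27,-0.01,-1],[0,0,-59.5,0.055,-0.31,-0.04,-1],[0,0,-66,0.055,-0.312,-0.05,-1]]]}}

```text
time: 27.75
position: [0.6664, -0.1085, 0.0869]
tool_rot: [0.57, -0.415, 0.425, -0.567]
ft_force: [-0.5, 0.5, -0.7]
grip_width: 0.0865
```

Call:
{"api": "jog_arm", "payload": {"increments": [[[0,0,0,0,0,0,-1],[0,0,0,0,0,0,-1]]]}}

```text
time: 27.95
position: [0.6662, -0.1089, 0.0866]
tool_rot: [0.571, -0.415, 0.425, -0.567]
ft_force: [0.8, 0.7, 0.9]
grip_width: 0.087
```

```bash
python3 -c "
from h import *
st();W,_=snap('wrist','w16');st();print(get_obs()['q'])"
```

```text
t 27.95 [ 0.6662 -0.1089  0.0866] jaw 17.1 tilt [ 0.0079 -0.012 ] f [0.7727 0.6895 0.8691] w 0.0870 carton [ 0.0688 -0.4239]
t 28.00 [ 0.6667 -0.1083  0.0874] jaw 17.2 tilt [ 0.0092 -0.0121] f [-0.402   0.3031 -0.2664] w 0.0869 carton [ 0.0695 -0.4233]
[-0.3222  0.7485  1.4102 -0.0104  0.9702 -0.6157]
```

View pics/w16.png

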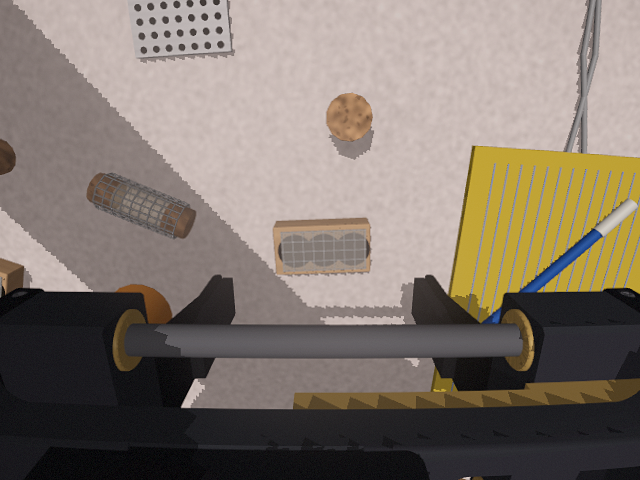

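Run:
```python
from h import *
W=camera_info('wrist')
X=onz(W,[(274,230),(369,227),(371,271),(276,275)],.018);print(X.mean(0));d=X[1]-X[0]+X[2]-X[3];print(np.degrees(np.arctan2(d[1],d[0])))
print(onz(W,[(450,300),(460,225)],0.003),c2w(.043,-.028)); st()
X=onz(W,[(90,190),(190,222)],[.012,.012]);print('t2',X.mean(0));d=X[1]-X[0];print(np.linalg.norm(d),np.degrees(np.arctan2(d[1],d[0])))
```

```text
[ 0.6672 -0.1112  0.018 ]
19.310169370702553
[[ 0.772  -0.1257  0.003 ]
 [ 0.7554 -0.0695  0.003 ]] [0.5673 0.2753]
t 28.00 [ 0.6667 -0.1083  0.0874] jaw 17.2 tilt [ 0.0092 -0.0121] f [-0.402   0.3031 -0.2664] w 0.0869 carton [ 0.0695 -0.4233]
t2 [ 0.5421 -0.1185  0.012 ]
0.06918110716222448 -1.6609591599200983
```

Call:
{"api": "jog_arm", "payload": {"increments": [[[0.7,0.5,2,0,-0.0015,-0.035,-1],[0.7,0.5,2,0,-0.0015,-0.065,-1],[0.7,0.5,2,0,-0.0015,-0.079,-1],[0.7,0.5,2,0,-0.0015,-0.079,-1],[0.7,0.5,2,0,-0.0015,-0.079,0.3],[0.7,0.5,2,0,-0.0015,-0.079,0.3],[0.7,0.5,2,0,-0.0015,-0.079,0.3],[0.7,0.5,2,0,-0.0015,-0.079,0.3]]], "squeeze": 15}}

```text
time: 28.8
position: [0.6674, -0.11, 0.0097]
tool_rot: [-0.576, 0.409, -0.411, 0.577]
ft_force: [-0.6, 0.9, 4.1]
grip_width: 0.0641
```

```bash
python3 -c "
from h import *
st();W,_=snap('wrist','w17')"
```

```text
t 28.80 [ 0.6674 -0.11    0.0097] jaw 19.2 tilt [ 0.0026 -0.0004] f [-0.6116  0.8804  4.1049] w 0.0641 carton [ 0.0698 -0.4252]
```

View pics/w17.png

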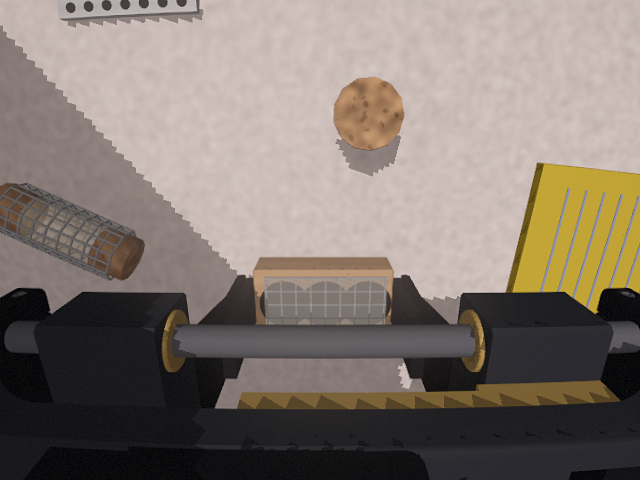

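Call:
{"api": "jog_arm", "payload": {"increments": [[[0,0,0,0,0,0.035,0.3],[0,0,0,0,0.005,0.08,0.3],[0,0,8.5,-0.01,0.04,0.11,0.3],[0,0,17,-0.02,0.085,0.12,0.3],[0,0,25.5,-0.03,0.13,0.12,0.3],[0,0,34,-0.04,0.175,0.12,0.3],[0,0,42.5,-0.05,0.22,0.12,0.3],[0,0,51,-0.06,0.265,0.12,0.3]]]}}

```text
time: 29.65
position: [0.6068, 0.1566, 0.1301]
tool_rot: [-0.696, 0.119, -0.121, 0.698]
ft_force: [1.0, -0.7, -0.1]
grip_width: 0.064
```

Call:
{"api": "jog_arm", "payload": {"increments": [[[0,0,8.5,-0.01,0.045,0,0.3],[0,0,17,-0.02,0.08,0,0.3],[0,0,25.5,-0.03,0.11,0,0.3],[0,0,30.5,-0.038,0.118,0,0.3],[0,0,30.5,-0.038,0.118,0,0.3],[0,0,30.5,-0.038,0.118,0,0.3]]]}}

```text
time: 30.25
position: [0.569, 0.2744, 0.1303]
tool_rot: [-0.703, -0.068, 0.066, 0.705]
ft_force: [-0.0, 0.4, -0.5]
grip_width: 0.0635
```

```bash
python3 -c "
from h import *
st();W,_=snap('wrist','w18');st()"
```

```text
t 30.25 [0.569  0.2744 0.1303] jaw 100.9 tilt [0.0017 0.0026] f [-0.0025  0.4302 -0.5051] w 0.0635 carton [ 0.0445 -0.0292]
t 30.30 [0.5694 0.2739 0.1303] jaw 100.9 tilt [0.0018 0.0026] f [-0.6087 -0.9963 -0.3328] w 0.0641 carton [ 0.0448 -0.0297]
```

View pics/w18.png

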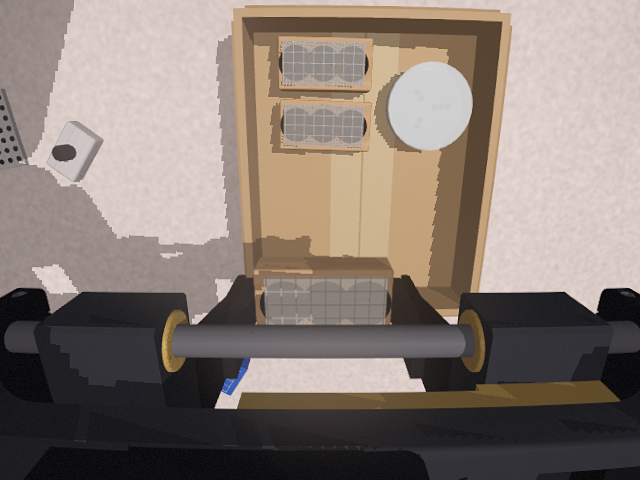

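Call:
{"api": "jog_arm", "payload": {"increments": [[[0,0,-0.2,-0.002,0.0012,-0.045,0.3],[0,0,-0.2,-0.002,0.0012,-0.085,0.3],[0,0,-0.2,-0.002,0.0012,-0.107,0.3],[0,0,-0.2,-0.002,0.0012,-0.1145,0.3],[0,0,-0.2,-0.002,0.0012,-0.116,0.3],[0,0,-0.2,-0.002,0.0012,-0.116,0.3]]]}}

```text
time: 30.9
position: [0.5686, 0.2744, 0.0148]
tool_rot: [-0.703, -0.066, 0.064, 0.705]
ft_force: [0.0, 0.4, -0.5]
grip_width: 0.0636
```

```bash
python3 -c "
from h import *
st();W,_=snap('wrist','w19')"
```

```text
t 30.90 [0.5686 0.2744 0.0148] jaw 100.5 tilt [0.0032 0.003 ] f [ 0.021   0.4044 -0.4948] w 0.0636 carton [ 0.0442 -0.0292]
```

View pics/w19.png

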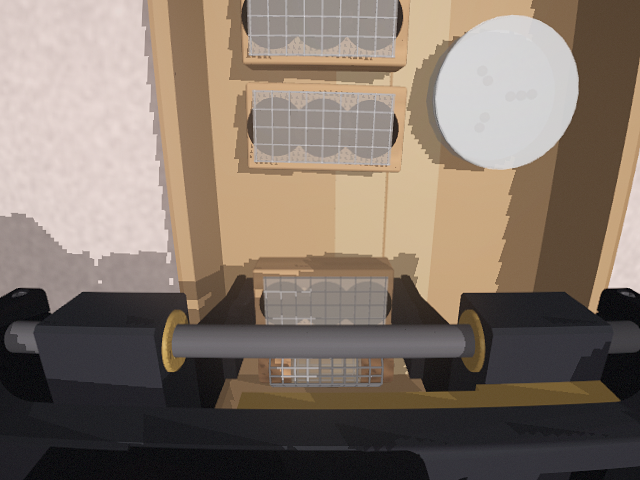

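Call:
{"api": "jog_arm", "payload": {"increments": [[[0,0,0,0,0,-0.0015,0.3],[0,0,0,0,0,-0.0015,-0.57],[0,0,0,0,0,-0.0015,-0.57],[0,0,0,0,0,-0.0015,-0.57],[0,0,0,0,0,0.03,-0.57],[0,0,0,0,0,0.075,-0.57],[0,0,-8.5,0,-0.03,0.11,-1],[0,0,-17,0,-0.075,0.12,-1]]]}}

```text
time: 31.75
position: [0.5716, 0.2015, 0.1396]
tool_rot: [-0.704, 0.035, -0.045, 0.708]
ft_force: [1.2, -1.7, 0.1]
grip_width: 0.0778
```

```bash
python3 -c "
from h import *
st();I,_=snap('scene','s20');print(onz(I,[(290.75,210.7),(278.75,229.5)],[.018]*2))"
```

```text
t 31.75 [0.5716 0.2015 0.1396] jaw 83.5 tilt [0.0142 0.0039] f [ 1.1955 -1.6874  0.1423] w 0.0778 carton [ 0.0335 -0.1013]
[[ 0.3941 -0.2041  0.018 ]
 [ 0.4548 -0.208   0.018 ]]
```

View pics/s20.png

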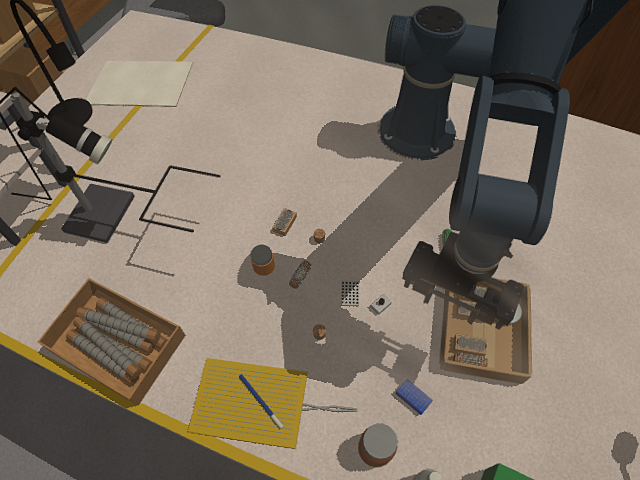

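Call:
{"api": "jog_arm", "payload": {"increments": [[[0,0,-8.5,-0.015,-0.045,0,-1],[0,0,-17,-0.03,-0.09,0,-1],[0,0,-25.5,-0.045,-0.135,0,-1],[0,0,-34,-0.06,-0.18,0,-1],[0,0,-42.5,-0.075,-0.225,0,-1],[0,0,-51,-0.09,-0.27,0,-1],[0,0,-59.5,-0.105,-0.315,0,-1],[0,0,-68,-0.12,-0.36,0,-1]]]}}

```text
time: 32.6
position: [0.4501, -0.1681, 0.1394]
tool_rot: [0.562, -0.429, 0.435, -0.557]
ft_force: [0.7, -1.0, -1.3]
grip_width: 0.0868
```

Call:
{"api": "jog_arm", "payload": {"increments": [[[0,0,-8.5,-0.012,-0.03,-0.02,-1],[0,0,-17,-0.022,-0.045,-0.04,-1],[0,0,-19.5,-0.022,-0.045,-0.05,-1],[0,0,-19.5,-0.022,-0.045,-0.05,-1],[0,0,-19.5,-0.022,-0.045,-0.05,-1]]]}}

```text
time: 33.1
position: [0.4281, -0.2129, 0.0894]
tool_rot: [0.482, -0.518, 0.523, -0.476]
ft_force: [0.0, 0.5, 0.1]
grip_width: 0.0873
```

```bash
python3 -c "
from h import *
st();W,_=snap('wrist','w21');st();print(get_obs()['q'])"
```

```text
t 33.10 [ 0.4281 -0.2129  0.0894] jaw -4.8 tilt [-0.0016 -0.0109] f [0.0078 0.5455 0.0825] w 0.0873 carton [-0.1843 -0.4819]
t 33.15 [ 0.4285 -0.2129  0.0897] jaw -4.7 tilt [-0.0009 -0.0115] f [-0.0348  0.1656  0.1892] w 0.0872 carton [-0.184  -0.4819]
[-0.689   0.5571  1.9161 -0.0154  0.6618 -0.5941]
```

View pics/w21.png

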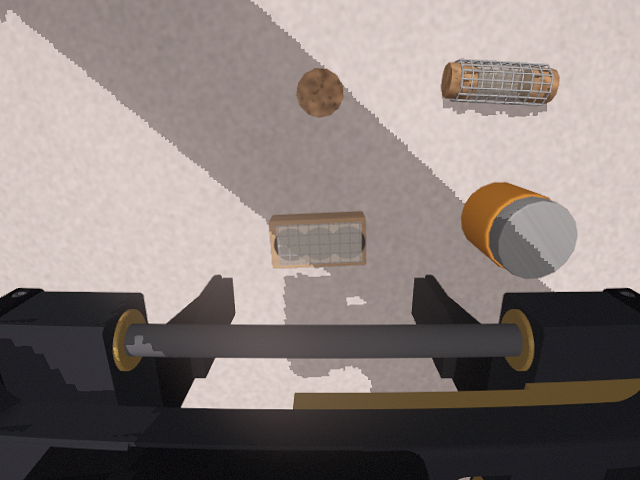

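Run:
```python
from h import *
W=camera_info('wrist')
X=onz(W,[(271,223),(365,220),(366,265),(272,269)],.018);print(X.mean(0));d=X[1]-X[0]+X[2]-X[3];print(np.degrees(np.arctan2(d[1],d[0])))
X=onz(W,[(443,79),(559,84)],[.012,.012]);print('t2',X.mean(0));d=X[1]-X[0];print(np.linalg.norm(d),np.degrees(np.arctan2(d[1],d[0])))
X=onz(W,[(537,236)],.058);print('jar',X); print(c2w(.004,-.028))
```

```text
[ 0.4252 -0.2117  0.018 ]
-2.4710070463938583
t2 [ 0.5469 -0.1171  0.012 ]
0.07414511346915424 -5.535775700797117
jar [[ 0.55   -0.2032  0.058 ]]
[0.5289 0.268 ]
```

Call:
{"api": "jog_arm", "payload": {"increments": [[[0.6,0,2,-0.003,0.001,-0.035,-1],[0.6,0,2,-0.003,0.001,-0.065,-1],[0.6,0,2,-0.003,0.001,-0.0815,-1],[0.6,0,2,-0.003,0.001,-0.0815,-1],[0.6,0,2,-0.003,0.001,-0.0815,0.3],[0.6,0,2,-0.003,0.001,-0.0815,0.3],[0.6,0,2,-0.003,0.001,-0.0815,0.3],[0.6,0,2,-0.003,0.001,-0.0815,0.3]]], "squeeze": 15}}

```text
time: 33.95
position: [0.426, -0.2122, 0.0092]
tool_rot: [0.488, -0.511, 0.513, -0.488]
ft_force: [0.3, 0.4, 5.4]
grip_width: 0.0639
```

```bash
python3 -c "
from h import *
st()"
```

```text
t 33.95 [ 0.426  -0.2122  0.0092] jaw -2.7 tilt [ 0.0007 -0.0023] f [0.2805 0.4187 5.447 ] w 0.0639 carton [-0.1863 -0.4808]
```

Call:
{"api": "jog_arm", "payload": {"increments": [[[0,0,0,0,0,0.035,0.3],[0,0,0,0.001,0.005,0.08,0.3],[0,0,-8.5,0.008,0.04,0.11,0.3],[0,0,-17,0.018,0.085,0.12,0.3],[0,0,-25.5,0.028,0.13,0.12,0.3],[0,0,-34,0.038,0.175,0.12,0.3],[0,0,-42.5,0.048,0.22,0.12,0.3],[0,0,-51,0.058,0.265,0.12,0.3]]]}}

```text
time: 34.75
position: [0.4804, 0.0356, 0.1298]
tool_rot: [0.251, -0.66, 0.662, -0.251]
ft_force: [0.7, 0.3, -0.8]
grip_width: 0.0636
```

Call:
{"api": "jog_arm", "payload": {"increments": [[[0,0,-8.5,0.01,0.045,0,0.3],[0,0,-17,0.02,0.09,0,0.3],[0,0,-25.6,0.03,0.135,0,0.3],[0,0,-25.6,0.04,0.18,0,0.3],[0,0,-25.6,0.045,0.213,0,0.3],[0,0,-25.6,0.045,0.215,0,0.3],[0,0,-25.6,0.045,0.215,0,0.3]]]}}

```text
time: 35.45
position: [0.5247, 0.2513, 0.1298]
tool_rot: [0.1, -0.699, 0.701, -0.099]
ft_force: [-0.3, 0.2, 0.2]
grip_width: 0.0642
```

```bash
python3 -c "
from h import *
st();W,_=snap('wrist','w22');st()"
```

```text
t 35.45 [0.5247 0.2513 0.1298] jaw -73.8 tilt [-0.0015 -0.0025] f [-0.3349  0.2228  0.2348] w 0.0642 carton [-0.0033 -0.0437]
t 35.50 [0.5246 0.2502 0.1297] jaw -73.9 tilt [-0.0021 -0.0027] f [-0.2865  0.2509 -1.2427] w 0.0635 carton [-0.0036 -0.0447]
```

View pics/w22.png

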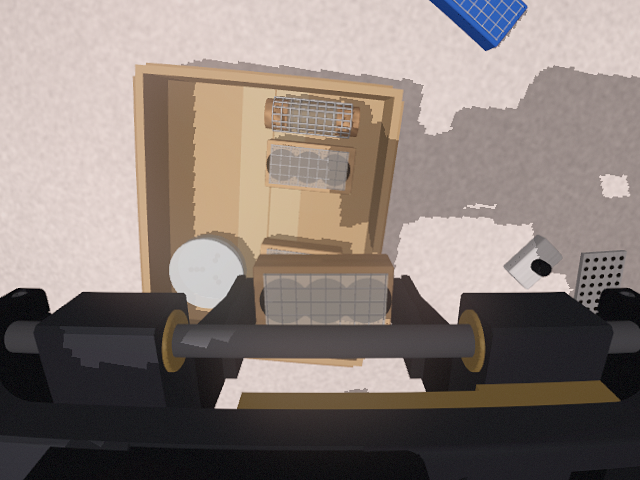

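Call:
{"api": "jog_arm", "payload": {"increments": [[[0,0,-5.4,0.0044,0.0178,0,0.3],[0,0,-5.4,0.0044,0.0178,-0.04,0.3],[0,0,-5.4,0.0044,0.0178,-0.058,0.3],[0,0,-5.4,0.0044,0.0178,-0.06,0.3],[0,0,-5.4,0.0044,0.0178,-0.06,0.3]]]}}

```text
time: 36.0
position: [0.5288, 0.2665, 0.0696]
tool_rot: [0.066, -0.703, 0.705, -0.064]
ft_force: [-0.1, 0.8, 0.4]
grip_width: 0.0641
```

```bash
python3 -c "
from h import *
st();W,_=snap('wrist','w23');st()"
```

```text
t 36.00 [0.5288 0.2665 0.0696] jaw -79.5 tilt [-0.0037 -0.0031] f [-0.1401  0.8256  0.4257] w 0.0641 carton [ 0.0036 -0.0295]
t 36.05 [0.5296 0.2669 0.0704] jaw -79.4 tilt [-0.0017 -0.0025] f [-0.5974 -0.4378 -0.047 ] w 0.0640 carton [ 0.0044 -0.0292]
```

View pics/w23.png

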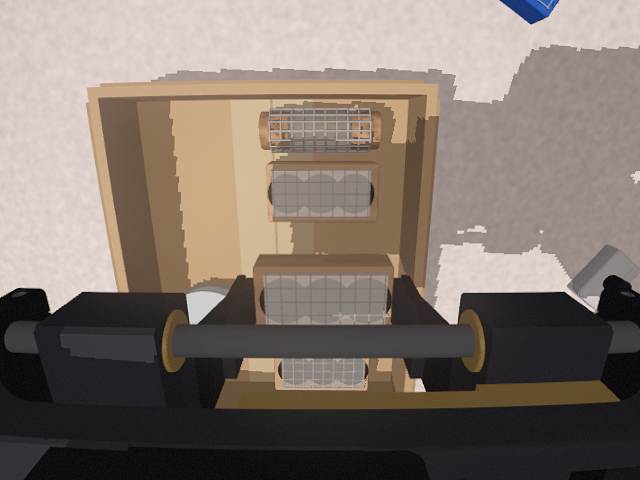

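Call:
{"api": "jog_arm", "payload": {"increments": [[[0,0,0,0,0.001,-0.025,0.3],[0,0,0,0,0.001,-0.045,0.3],[0,0,0,0,0.001,-0.0535,0.3],[0,0,0,0,0.001,-0.056,0.3],[0,0,0,0,0.001,-0.056,0.3]]]}}

```text
time: 36.55
position: [0.5302, 0.268, 0.0152]
tool_rot: [0.065, -0.703, 0.705, -0.065]
ft_force: [0.1, -0.0, -0.5]
grip_width: 0.064
```

```bash
python3 -c "
from h import *
st()"
```

```text
t 36.55 [0.5302 0.268  0.0152] jaw -79.4 tilt [-0.0005 -0.0021] f [ 0.0855 -0.0475 -0.4872] w 0.0640 carton [ 0.0052 -0.0283]
```

Call:
{"api": "jog_arm", "payload": {"increments": [[[0,0,0,0,0,-0.0015,0.3],[0,0,0,0,0,-0.0015,-0.57],[0,0,0,0,0,-0.0015,-0.57],[0,0,0,0,0,-0.0015,-0.57],[0,0,0,0,0,0.03,-0.57],[0,0,0,0,0,0.075,-0.57],[0,0,-4,0,-0.03,0.11,-0.5],[0,0,-8,0,-0.075,0.12,0]]]}}

```text
time: 37.35
position: [0.5332, 0.1946, 0.1395]
tool_rot: [0.013, -0.707, 0.707, -0.019]
ft_force: [1.0, -1.1, 0.2]
grip_width: 0.0629
```

Call:
{"api": "jog_arm", "payload": {"increments": [[[0,0,-3,0.002,-0.045,0,0],[0,0,-6,0.005,-0.09,0,0],[0,0,-9,0.008,-0.135,0,0],[0,0,-9,0.01,-0.18,0,0],[0,0,-9,0.012,-0.225,0,0],[0,0,-9,0.014,-0.27,-0.01,0],[0,0,-9,0.015,-0.305,-0.04,0],[0,0,-9,0.015,-0.31,-0.05,0]]]}}

```text
time: 38.15
position: [0.5479, -0.1194, 0.0879]
tool_rot: [-0.044, -0.705, 0.706, 0.038]
ft_force: [0.3, -0.4, 0.7]
grip_width: 0.0433
```

Call:
{"api": "jog_arm", "payload": {"increments": [[[0,0,0,0,0,0,0],[0,0,0,0,0,0,0]]]}}

```text
time: 38.35
position: [0.5475, -0.1188, 0.0878]
tool_rot: [-0.044, -0.706, 0.706, 0.038]
ft_force: [-1.2, 0.7, 0.9]
grip_width: 0.0434
```

```bash
python3 -c "
from h import *
st();W,_=snap('wrist','w24');st();print(get_obs()['q'])"
```

```text
t 38.35 [ 0.5475 -0.1188  0.0878] jaw -96.6 tilt [ 0.0072 -0.0014] f [-1.1728  0.7262  0.8953] w 0.0434 carton [-0.0495 -0.4115]
t 38.40 [ 0.5479 -0.1183  0.0883] jaw -96.6 tilt [ 0.0083 -0.0018] f [-0.6195 -0.2408  0.6916] w 0.0434 carton [-0.0491 -0.4112]
[-0.4129  0.6303  1.7147  0.0023  0.7883  1.2712]
```

View pics/w24.png

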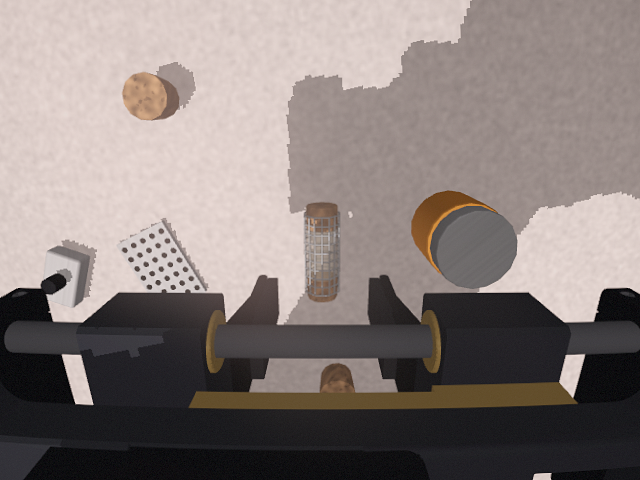

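Run:
```python
from h import *
W=camera_info('wrist')
X=onz(W,[(322,207),(321,298)],[.012,.012]);print('t2',X,X.mean(0));d=X[1]-X[0];print(np.linalg.norm(d),np.degrees(np.arctan2(d[1],d[0])))
print(c2w(.016,.045))
```

```text
t2 [[ 0.575  -0.1212  0.012 ]
 [ 0.5092 -0.1129  0.012 ]] [ 0.5421 -0.117   0.012 ]
0.06632406123119178 172.7649393735916
[0.5272 0.342 ]
```

Call:
{"api": "jog_arm", "payload": {"increments": [[[0,0.5,0,-0.005,0.0013,-0.035,0],[0,0.5,0,-0.005,0.0013,-0.065,0],[0,0.5,0,-0.005,0.0013,-0.0815,0],[0,0.5,0,-0.005,0.0013,-0.0815,0],[0,0.5,0,-0.005,0.0013,-0.0815,0.8],[0,0.5,0,-0.005,0.0013,-0.0815,0.8],[0,0.5,0,-0.005,0.0013,-0.0815,0.8],[0,0.5,0,-0.005,0.0013,-0.0815,0.8]]], "squeeze": 12}}

```text
time: 39.2
position: [0.5438, -0.1172, 0.0081]
tool_rot: [-0.041, -0.705, 0.707, 0.04]
ft_force: [-0.3, 1.1, 4.9]
grip_width: 0.024
```

```bash
python3 -c "
from h import *
st()"
```

```text
t 39.20 [ 0.5438 -0.1172  0.0081] jaw -96.6 tilt [ 0.0019 -0.0026] f [-0.3343  1.087   4.8676] w 0.0240 carton [-0.0529 -0.4093]
```

Call:
{"api": "jog_arm", "payload": {"increments": [[[0,0,0,0,0,0.035,0.8],[0,0,0,0,0.005,0.08,0.8],[0,0,8.5,0,0.03,0.11,0.8],[0,0,17,0,0.065,0.12,0.8],[0,0,25.5,0,0.1,0.12,0.8],[0,0,34,-0.003,0.14,0.12,0.8],[0,0,42.5,-0.006,0.18,0.12,0.8],[0,0,51,-0.009,0.22,0.12,0.8]]]}}

```text
time: 40.0
position: [0.5346, 0.1041, 0.1287]
tool_rot: [0.268, -0.653, 0.655, -0.27]
ft_force: [0.7, 0.2, -0.9]
grip_width: 0.0239
```

Call:
{"api": "jog_arm", "payload": {"increments": [[[0,0,8.5,0,0.04,0,0.8],[0,0,17,0,0.08,0,0.8],[0,0,25.5,0,0.12,0,0.8],[0,0,34,-0.003,0.16,0,0.8],[0,0,42.5,-0.005,0.2,0,0.8],[0,0,51,-0.006,0.235,0,0.8],[0,0,56,-0.006,0.239,0,0.8],[0,0,56,-0.006,0.239,0,0.8]]]}}

```text
time: 40.8
position: [0.5281, 0.3445, 0.1289]
tool_rot: [-0.543, 0.45, -0.45, 0.547]
ft_force: [0.7, 0.3, -0.0]
grip_width: 0.0239
```

```bash
python3 -c "
from h import *
st();W,_=snap('wrist','w25');st()"
```

```text
t 40.80 [0.5281 0.3445 0.1289] jaw 10.9 tilt [0.0028 0.0034] f [ 0.7199  0.2537 -0.0428] w 0.0239 carton [0.0174 0.0473]
t 40.85 [0.5282 0.3434 0.1288] jaw 10.7 tilt [0.0023 0.0029] f [-0.1089  1.2076 -0.5363] w 0.0234 carton [0.0172 0.0462]
```

View pics/w25.png

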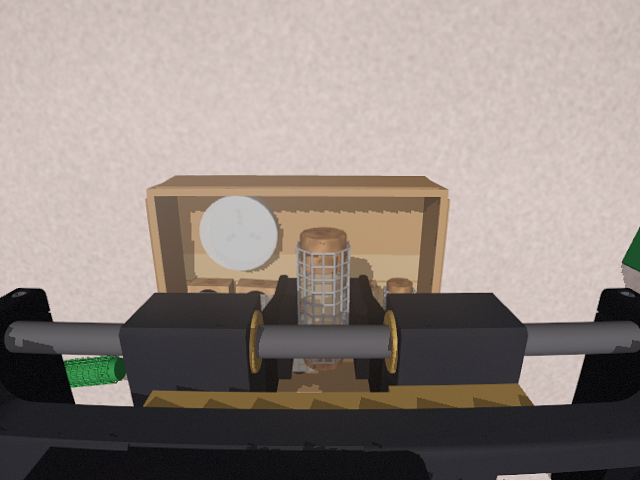

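Call:
{"api": "jog_arm", "payload": {"increments": [[[0,0,0,0,-0.001,-0.045,0.8],[0,0,0,0,-0.001,-0.085,0.8],[0,0,0,0,-0.001,-0.107,0.8],[0,0,0,0,-0.001,-0.1135,0.8],[0,0,0,0,-0.001,-0.1145,0.8],[0,0,0,0,-0.001,-0.1145,0.8]]]}}

```text
time: 41.45
position: [0.5293, 0.3421, 0.0152]
tool_rot: [-0.542, 0.451, -0.452, 0.546]
ft_force: [0.9, 0.5, -0.1]
grip_width: 0.0239
```

```bash
python3 -c "
from h import *
st();W,_=snap('wrist','w26')"
```

```text
t 41.45 [0.5293 0.3421 0.0152] jaw 10.6 tilt [0.0041 0.0037] f [ 0.8906  0.5241 -0.0778] w 0.0239 carton [0.0181 0.0447]
```

View pics/w26.png

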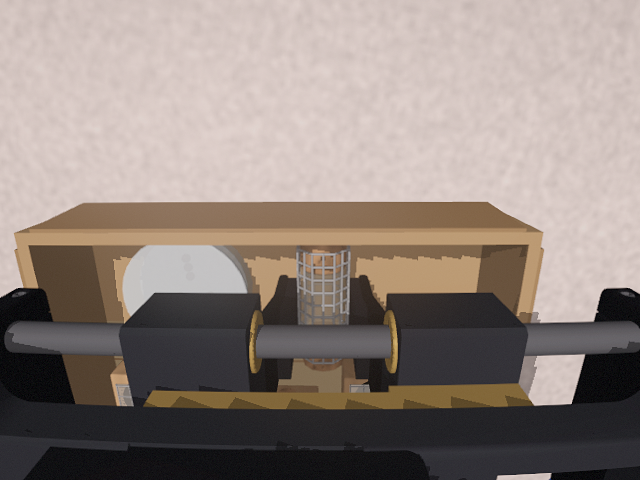

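Call:
{"api": "jog_arm", "payload": {"increments": [[[0,0,0,0,0,-0.002,0.8],[0,0,0,0,0,-0.002,0.31],[0,0,0,0,0,-0.002,0.31],[0,0,0,0,0,-0.002,0.31],[0,0,0,0,0,0.03,0.31],[0,0,0,0,0,0.075,0.31],[0,0,0,0,-0.02,0.12,0],[0,0,0,0,-0.06,0.15,-1]]]}}

```text
time: 42.3
position: [0.5309, 0.2844, 0.1689]
tool_rot: [-0.541, 0.449, -0.452, 0.549]
ft_force: [0.9, 0.0, 0.2]
grip_width: 0.0397
```

Call:
{"api": "jog_arm", "payload": {"increments": [[[0,0,0,0,-0.045,0,-1],[0,0,0,0,-0.09,0,-1],[0,0,0,0.005,-0.135,0,-1],[0,0,0,0.01,-0.18,0,-1],[0,0,0,0.015,-0.225,0,-1],[0,0,0,0.02,-0.27,0,-1],[0,0,0,0.02,-0.315,0,-1],[0,0,0,0.02,-0.36,-0.02,-1]]]}}

```text
time: 43.1
position: [0.5531, -0.078, 0.1512]
tool_rot: [-0.54, 0.447, -0.454, 0.55]
ft_force: [0.4, -1.0, -0.3]
grip_width: 0.0866
```

Call:
{"api": "jog_arm", "payload": {"increments": [[[0,0,0,0,-0.045,-0.01,-1],[0,0,0,0,-0.09,-0.02,-1],[0,0,0,0,-0.12,-0.03,-1],[0,0,0,0,-0.124,-0.035,-1],[0,0,0,0,-0.124,-0.035,-1]]]}}

```text
time: 43.6
position: [0.5523, -0.2024, 0.1153]
tool_rot: [-0.539, 0.448, -0.454, 0.55]
ft_force: [-0.7, 0.7, -0.9]
grip_width: 0.0873
```

```bash
python3 -c "
from h import *
st();W,_=snap('wrist','w27');st();snap('scene','s27')"
```

```text
t 43.60 [ 0.5523 -0.2024  0.1153] jaw 10.7 tilt [0.0155 0.0058] f [-0.6536  0.6663 -0.8968] w 0.0873 carton [-0.0604 -0.4945]
t 43.65 [ 0.5525 -0.2013  0.1157] jaw 10.8 tilt [0.0158 0.0058] f [-0.4066 -0.0166 -0.2602] w 0.0873 carton [-0.06   -0.4935]
```

View pics/w27.png

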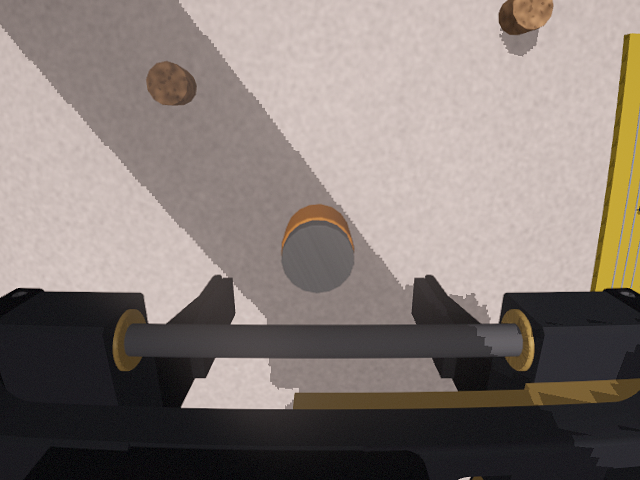

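View pics/s27.png

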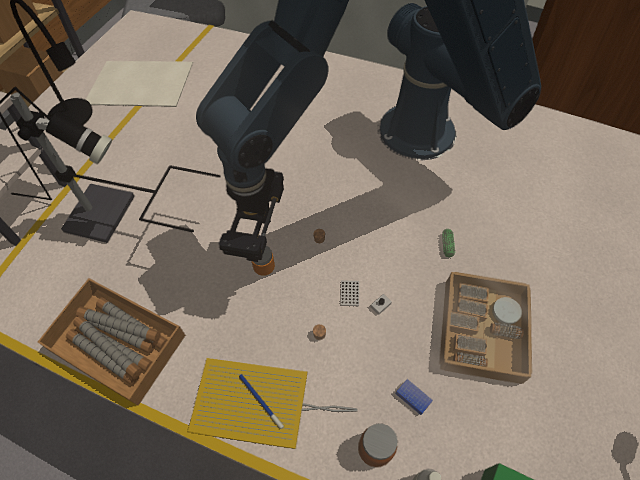

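Run:
```python
from h import *
W=camera_info('wrist')
print(onz(W,[(317.5,256.5)],[.058]),c2w(.066,.045));st()
a=cv2.imread('pics/s27.png');cv2.imwrite('pics/s27c.png',cv2.resize(a[260:390,430:545],None,fx=4.5,fy=4.5,interpolation=2))
```

```text
[[ 0.5502 -0.2026  0.058 ]] [0.5763 0.3513]
t 43.70 [ 0.5527 -0.2006  0.1161] jaw 10.9 tilt [0.0163 0.0055] f [ 0.7518  0.2671 -0.235 ] w 0.0869 carton [-0.0597 -0.4929]
```

View pics/s27c.png

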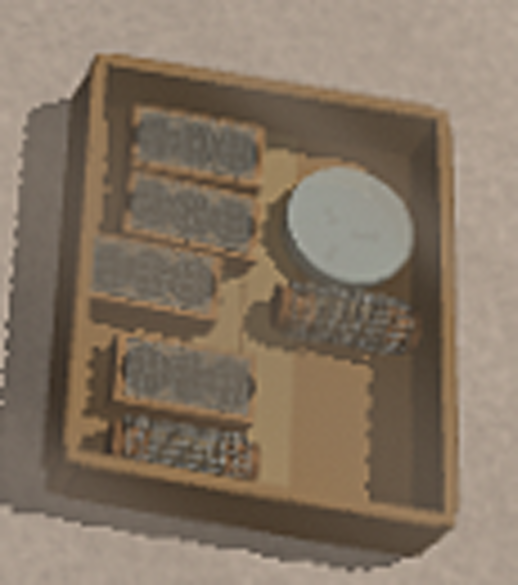

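Call:
{"api": "jog_arm", "payload": {"increments": [[[-0.3,0.9,0,-0.0025,-0.002,-0.03,-1],[-0.3,0.9,0,-0.0025,-0.002,-0.058,-1],[-0.3,0.9,0,-0.0025,-0.002,-0.0715,-1],[-0.3,0.9,0,-0.0025,-0.002,-0.0715,-1],[-0.3,0.9,0,-0.0025,-0.002,-0.0715,0.4],[-0.3,0.9,0,-0.0025,-0.002,-0.0715,0.4],[-0.3,0.9,0,-0.0025,-0.002,-0.0715,0.4],[-0.3,0.9,0,-0.0025,-0.002,-0.0715,0.4]]], "squeeze": 25}}

```text
time: 44.5
position: [0.5507, -0.203, 0.0456]
tool_rot: [-0.545, 0.45, -0.451, 0.545]
ft_force: [0.1, -0.0, 0.6]
grip_width: 0.0632
```

```bash
python3 -c "
from h import *
st()"
```

```text
t 44.50 [ 0.5507 -0.203   0.0456] jaw 10.9 tilt [ 0.0022 -0.0007] f [ 0.1128 -0.0285  0.5664] w 0.0632 carton [-0.062  -0.4949]
```

Call:
{"api": "jog_arm", "payload": {"increments": [[[0,0,0,0,0,0,0.4],[0,0,0,0,0,0,0.4],[0,0,0,0,0,0,0.4],[0,0,0,0,0,0.03,0.4],[0,0,0,0,0,0.07,0.4],[0,0,0,0,0,0.115,0.4],[0,0,0,0,0.03,0.145,0.4],[0,0,0,0,0.075,0.16,0.4]]]}}

```text
time: 45.3
position: [0.5529, -0.1302, 0.2088]
tool_rot: [-0.543, 0.448, -0.455, 0.545]
ft_force: [1.7, 0.0, -1.0]
grip_width: 0.0462
```

Call:
{"api": "jog_arm", "payload": {"increments": [[[0,0,0,0,0.045,0,0.4],[0,0,0,0,0.09,0,0.4],[0,0,0,0,0.135,0,0.4],[0,0,0,0,0.18,0,0.4],[0,0,0,0,0.225,0,0.4],[0,0,0,0,0.27,0,0.4],[0,0,0,0,0.315,0,0.4],[0,0,0,0,0.34,0,0.4]]]}}

```text
time: 46.1
position: [0.5519, 0.2132, 0.2084]
tool_rot: [-0.544, 0.448, -0.454, 0.546]
ft_force: [0.1, -0.2, -1.5]
grip_width: 0.0462
```

Call:
{"api": "jog_arm", "payload": {"increments": [[[0,0,0,0,0,0,0.4],[0,0,0,0,0,0,0.4]]]}}

```text
time: 46.3
position: [0.5511, 0.2136, 0.2078]
tool_rot: [-0.545, 0.448, -0.453, 0.546]
ft_force: [0.3, 0.3, -1.5]
grip_width: 0.0461
```

```bash
python3 -c "
from h import *
st();W,a=snap('wrist','w28');np.savez('w28.npz',**W);I,b=snap('side','sd28');st()
cv2.imwrite('pics/sd28c.png',cv2.resize(b[160:260,125:275],None,fx=5,fy=5,interpolation=2))
"
```

```text
t 46.30 [0.5511 0.2136 0.2078] jaw 10.9 tilt [ 0.0064 -0.0038] f [ 0.3149  0.3201 -1.5347] w 0.0461 carton [ 0.0157 -0.0856]
t 46.40 [0.5517 0.2121 0.208 ] jaw 10.7 tilt [ 0.0069 -0.0039] f [ 0.0285  0.1195 -1.1864] w 0.0464 carton [ 0.016  -0.0872]
```

View pics/w28.png

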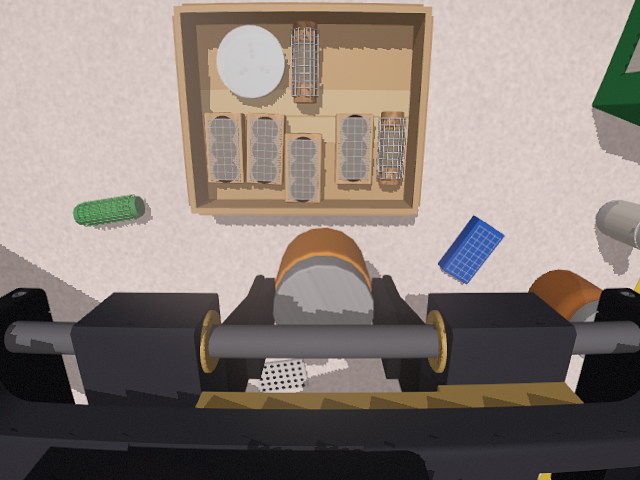

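View pics/sd28c.png

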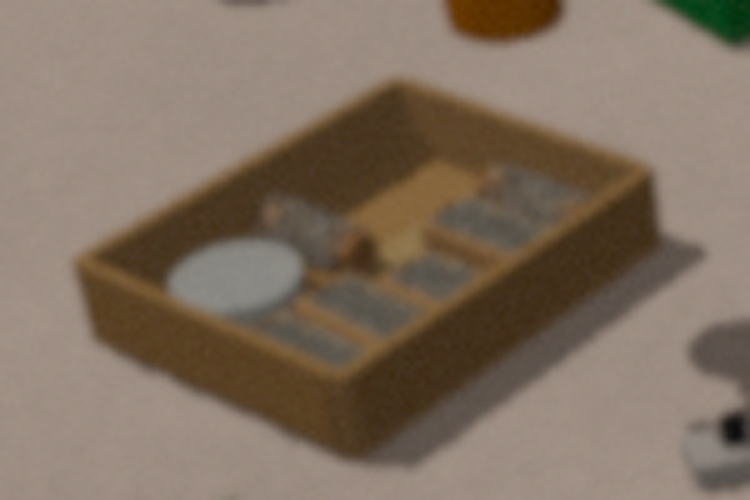

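Call:
{"api": "jog_arm", "payload": {"increments": [[[0,0,0,0.008,0.045,0,0.4],[0,0,0,0.016,0.09,0,0.4],[0,0,0,0.0246,0.135,0,0.4],[0,0,0,0.0246,0.139,-0.03,0.4],[0,0,0,0.0246,0.139,-0.07,0.4],[0,0,0,0.0246,0.139,-0.09,0.4],[0,0,0,0.0246,0.139,-0.09,0.4],[0,0,0,0.0246,0.139,-0.09,0.4]]]}}

```text
time: 47.2
position: [0.5771, 0.3498, 0.1181]
tool_rot: [-0.544, 0.449, -0.454, 0.545]
ft_force: [-0.1, 0.3, -1.1]
grip_width: 0.0464
```

```bash
python3 -c "
from h import *
st();W,a=snap('wrist','w29');snap('scene','s29');st()
"
```

```text
t 47.20 [0.5771 0.3498 0.1181] jaw 10.6 tilt [ 0.0069 -0.0041] f [-0.1083  0.3442 -1.1268] w 0.0464 carton [0.0665 0.0434]
t 47.30 [0.5781 0.3507 0.12  ] jaw 10.6 tilt [ 0.0104 -0.0026] f [ 0.7444 -0.1236 -0.8142] w 0.0462 carton [0.0677 0.0441]
```

View pics/w29.png

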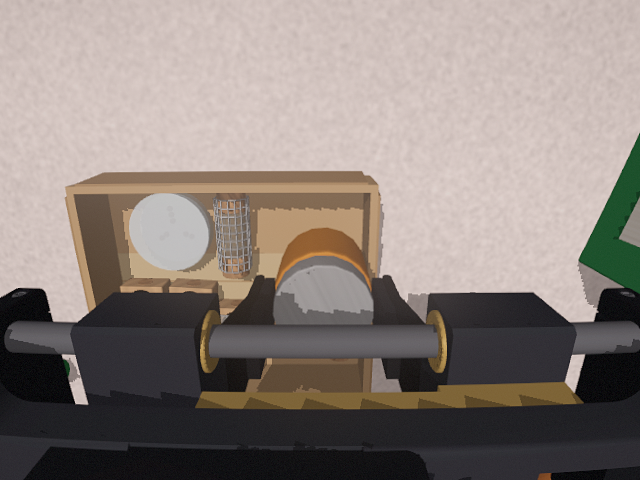

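Call:
{"api": "jog_arm", "payload": {"increments": [[[-0.1,0.5,0,-0.0017,0.0007,-0.03,0.4],[-0.1,0.5,0,-0.0017,0.0007,-0.055,0.4],[-0.1,0.5,0,-0.0017,0.0007,-0.066,0.4],[-0.1,0.5,0,-0.0017,0.0007,-0.0685,0.4],[-0.1,0.5,0,-0.0017,0.0007,-0.0685,0.4]]]}}

```text
time: 47.8
position: [0.5772, 0.3517, 0.0525]
tool_rot: [0.544, -0.45, 0.453, -0.544]
ft_force: [0.1, -0.4, -0.9]
grip_width: 0.0464
```

```bash
python3 -c "
from h import *
st()
"
```

```text
t 47.80 [0.5772 0.3517 0.0525] jaw 10.6 tilt [ 0.0034 -0.0036] f [ 0.0685 -0.4368 -0.9392] w 0.0464 carton [0.067  0.0452]
```

Still hanging (force −0.9 N); lower in small steps until it touches.

Call:
{"api": "jog_arm", "payload": {"increments": [[[0,0,0,0,0,-0.001,0.4],[0,0,0,0,0,-0.0018,0.4],[0,0,0,0,0,-0.0018,0.4]]]}}

```text
time: 48.1
position: [0.5778, 0.3519, 0.0516]
tool_rot: [-0.544, 0.449, -0.453, 0.544]
ft_force: [-0.7, -0.7, -1.2]
grip_width: 0.046
```

```bash
python3 -c "
from h import *
st()
"
```

```text
t 48.10 [0.5778 0.3519 0.0516] jaw 10.6 tilt [ 0.0048 -0.003 ] f [-0.653  -0.6768 -1.2276] w 0.0460 carton [0.0676 0.0453]
```

Call:
{"api": "jog_arm", "payload": {"increments": [[[0,0,0,0,0,-0.001,0.4],[0,0,0,0,0,-0.002,0.4],[0,0,0,0,0,-0.002,0.4]]]}}

```text
time: 48.4
position: [0.578, 0.3519, 0.051]
tool_rot: [-0.544, 0.449, -0.454, 0.545]
ft_force: [-1.4, -0.5, 5.2]
grip_width: 0.0462
```

```bash
python3 -c "
from h import *
st()
"
```

```text
t 48.40 [0.578  0.3519 0.051 ] jaw 10.7 tilt [ 0.0055 -0.003 ] f [-1.3549 -0.456   5.1737] w 0.0462 carton [0.0678 0.0453]
```

Contact; release, rise, and look.

Call:
{"api": "jog_arm", "payload": {"increments": [[[0,0,0,0,0,0,-0.3],[0,0,0,0,0,0,-0.3],[0,0,0,0,0,0,-0.3],[0,0,0,0,0,0.03,-0.3],[0,0,0,0,0,0.075,-0.3],[0,0,0,0,-0.03,0.12,-0.3],[0,0,0,-0.01,-0.07,0.16,-0.3],[0,0,0,-0.02,-0.11,0.18,-0.3]]]}}

```text
time: 49.2
position: [0.5607, 0.2477, 0.2304]
tool_rot: [-0.543, 0.448, -0.454, 0.547]
ft_force: [0.7, -0.7, 0.0]
grip_width: 0.0567
```

Call:
{"api": "jog_arm", "payload": {"increments": [[[0,0,0,-0.01,-0.04,0,-0.3],[0,0,0,-0.01,-0.04,0,-0.3],[0,0,0,-0.01,-0.04,0,-0.3]]]}}

```text
time: 49.5
position: [0.5508, 0.2072, 0.2307]
tool_rot: [-0.542, 0.448, -0.455, 0.546]
ft_force: [0.2, 0.2, -0.5]
grip_width: 0.0566
```

```bash
python3 -c "
from h import *
st();W,a=snap('wrist','w30');I,b=snap('scene','s30');np.savez('w30.npz',**W)
cv2.imwrite('pics/w30c.png',cv2.resize(a[0:250,140:480],(800,588),interpolation=2))
"
```

```text
t 49.50 [0.5508 0.2072 0.2307] jaw 10.6 tilt [ 0.011  -0.0009] f [ 0.224   0.1595 -0.5071] w 0.0566 carton [ 0.0142 -0.0918]
```

View pics/w30c.png

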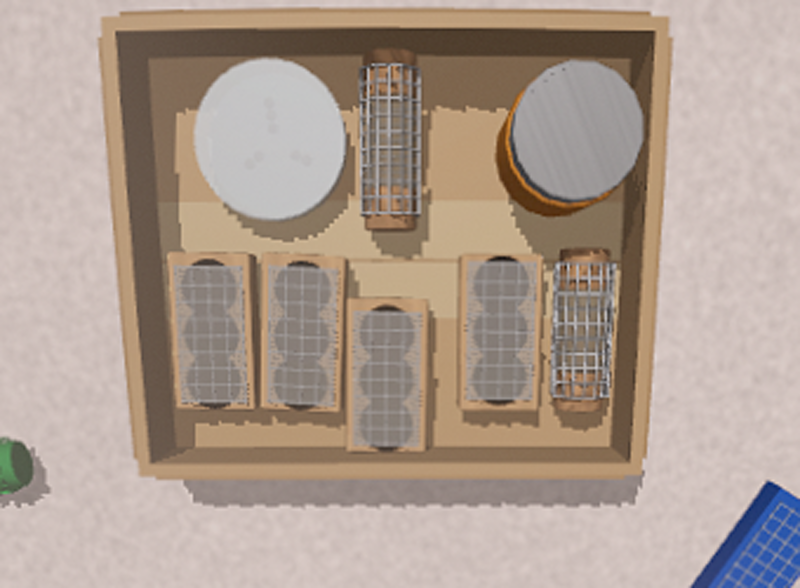

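View pics/s30.png

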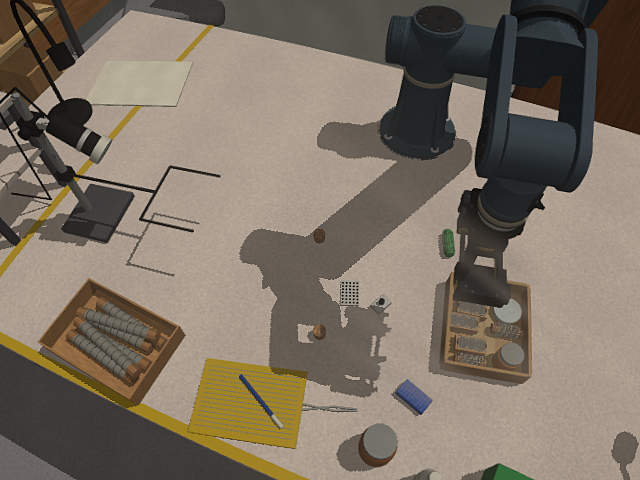

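Run:
```python
from h import *
W=dict(np.load('w30.npz'))
P=np.array([(349,299),(428,299),(425,452),(348,449)])*np.array([340/800,250/588])+[140,0]
X=onz(W,P,.023);print([CR@(x[:2]-CC) for x in X],np.linalg.norm(X-np.roll(X,-1,0),axis=1))
P=np.array([(460,256),(541,256),(538,409),(461,406)])*np.array([340/800,250/588])+[140,0]
X=onz(W,P,.023);print([CR@(x[:2]-CC) for x in X],np.linalg.norm(X-np.roll(X,-1,0),axis=1))
I,b=snap('side','sd31');cv2.imwrite('pics/sd31c.png',cv2.resize(b[150:350,130:330],(600,600),interpolation=2))
```

```text
[array([-0.0174, -0.0157]), array([ 0.0151, -0.0158]), array([ 0.0137, -0.0796]), array([-0.0195, -0.0781])] [0.0325 0.0638 0.0332 0.0625]
[array([0.0282, 0.0012]), array([0.0612, 0.0013]), array([ 0.0619, -0.0611]), array([ 0.0291, -0.0598])] [0.033  0.0624 0.0329 0.061 ]
```

View pics/sd31c.png

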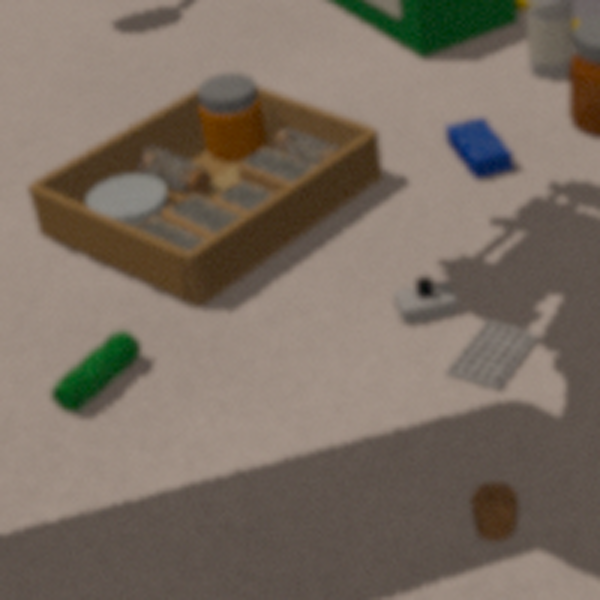

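Call:
{"api": "jog_arm", "payload": {"increments": [[[0,0,0,-0.01,0,-0.04,-0.3],[0,0,0,-0.015,0,-0.08,-0.3],[0,0,0,-0.015,0,-0.11,-0.3],[0,0,0,-0.015,0,-0.11,-0.3],[0,0,0,-0.015,0,-0.11,-0.3]]]}}

```text
time: 50.15
position: [0.5361, 0.2097, 0.1193]
tool_rot: [-0.544, 0.447, -0.453, 0.547]
ft_force: [1.3, -0.8, 0.3]
grip_width: 0.0563
```

```bash
python3 -c "
from h import *
st();W,a=snap('wrist','w32');np.savez('w32.npz',**W)
cv2.imwrite('pics/w32c.png',cv2.resize(a[0:300,160:560],(800,600),interpolation=2))
"
```

```text
t 50.15 [0.5361 0.2097 0.1193] jaw 10.9 tilt [ 0.0091 -0.0013] f [ 1.3058 -0.757   0.2524] w 0.0563 carton [ 0.0002 -0.0866]
```

View pics/w32c.png

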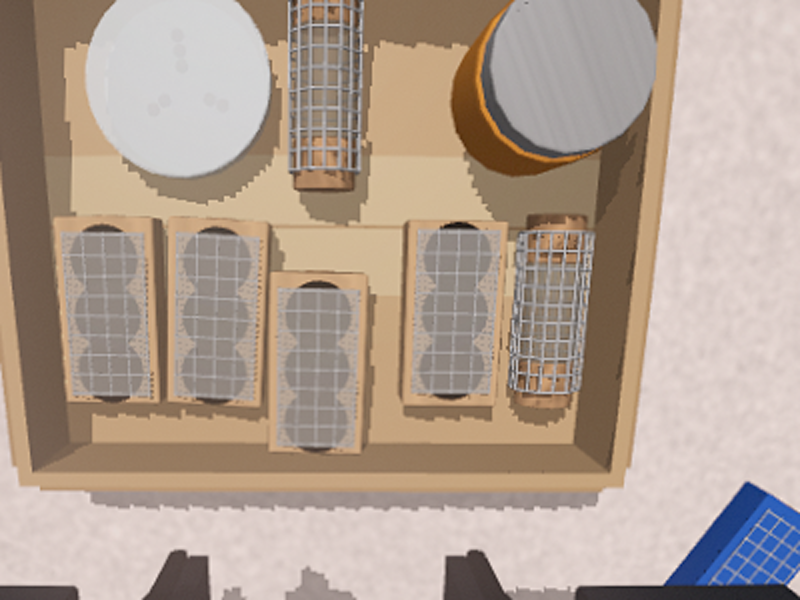

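Run:
```python
from h import *
W=dict(np.load('w32.npz'))
def cp(x,y,z): 
    p=proj(W,[[*c2w(x,y),z]])[0]; return (p-[160,0])*2
for z in(.005,.023,.045): print(z,cp(-.003,-.08,z))
for n,Q in(('D',[(272,273),(368,274),(363,452),(269,451)]),('A',[(408,222),(508,222),(493,405),(404,405)]),('c2',[(170,220),(269,222),(263,405),(168,402)])):
    X=onz(W,np.array(Q)/2+[160,0],.023);print(n,[np.round(CR@(x[:2]-CC)*1000,1) for x in X],np.linalg.norm(X-np.roll(X,-1,0),axis=1))
```

```text
0.005 [316.0714 442.3275]
0.023 [315.8942 454.9858]
0.045 [315.6449 472.8443]
D [array([-17.9, -15.5]), array([ 14.8, -15.8]), array([ 14.2, -78.8]), array([-20.1, -78.5])] [0.0327 0.0631 0.0343 0.063 ]
A [array([27.9,  1.4]), array([61.7,  1.7]), array([ 60.7, -61.2]), array([ 28.6, -61.3])] [0.0338 0.063  0.0321 0.0627]
c2 [array([-51.9,   1.9]), array([-18.7,   1.1]), array([-21.9, -61.4]), array([-55.9, -60.3])] [0.0332 0.0627 0.034  0.0623]
```

Call:
{"api": "jog_arm", "payload": {"increments": [[[0,0,0,0,-0.02,0.04,-0.3],[0,0,0,0,-0.05,0.08,-0.3],[0,0,0,0,-0.05,0.1,-0.3],[0,0,0,0,-0.05,0.1,-0.3],[0,0,0,0,-0.05,0.1,-0.3]]]}}

```text
time: 50.7
position: [0.5379, 0.16, 0.2224]
tool_rot: [-0.542, 0.446, -0.455, 0.549]
ft_force: [-0.3, 0.3, -1.2]
grip_width: 0.0565
```

```bash
python3 -c "
from h import *
I,b=snap('scene','s33');st();print(hand_in())
a=cv2.imread('pics/scene0.png')
"
```

```text
t 50.75 [0.537  0.1601 0.2211] jaw 10.9 tilt [ 0.0129 -0.0006] f [-0.4146 -0.5002  0.0173] w 0.0565 carton [-0.0081 -0.1356]
the job is handed in; nothing more can be done
None
```

View pics/s33.png

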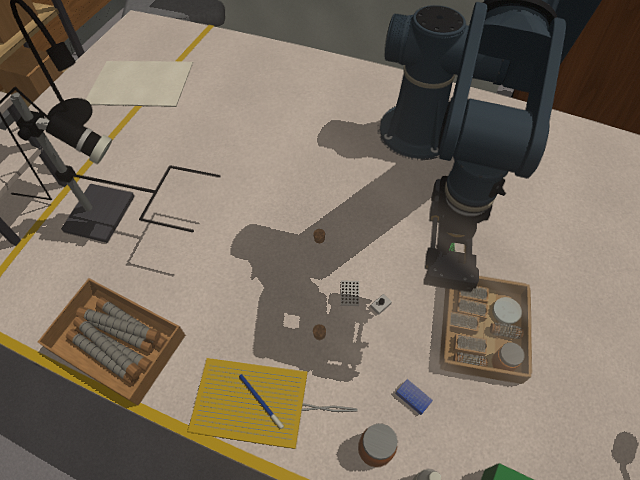

